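Leak-test a batch of carburettors

ROBOT

A 6-joint arm with a two-finger parallel gripper is mounted at the origin on the work surface. World frame = base frame: x ahead of the robot, y to its left, z up, the work surface at z = 0. Lengths are in m, angles in rad, forces in N, time in s.
With the tool pointing down it reaches from about 0.225 to 0.875 m from the base axis. Payload 3.4 kg.
Tool frame: the origin (TCP) lies where the fingers leave the gripper's body, on its centre line; the fingertips stand 73 mm ahead of it and the grasp point (between the pads) lies 54 mm ahead of it (manip.pinch_z is the distance from the TCP to the grasp point, in m); z points along the fingers, y is the line along which they close (so a half turn about z gives the same grasp; the last joint's range is limited). The gripper opens to 85 mm and grips with 20 to 120 N. Pads are 22 mm wide; open, the fingers measure 114 mm over their backs; the gripper's body (76 mm by 85 mm) begins 54 mm behind the grasp point. The pads swing forward as they close: fully open they stand 13 mm farther back than shut.
Start: joints at [-1.406, 0.276, 1.505, -0, 1.361, -0.121], TCP at [0.162, -0.552, 0.304] pointing down, gripper open.
Joint ranges: [-2.89, 2.89], [-0.75, 2.08], [0.22, 2.7], [-1.18, 4.32], [0.11, 2.71], [-2.7, 2.7]. Speed limits (rad/s): [2.57, 2.57, 3.14, 3.14, 3.14, 3.14].

INTERFACE

Orientations are given as a unit quaternion [w, x, y, z].
In Python, from rig import readout, imaging, manip gives the robot as it stands. The module is installed in compiled form; this text tells all that it offers.
- The arm moves only by the tool servo_tool, never from a script. Its argument "moves" is a list of rows, each an object with "dp": the shift along the tool's x, y, z in units of 0.2 m (1.0 is 0.2 m), a list of three; "delta_rot": the turn, a rotation vector about the tool's x, y, z in units of 0.1 rad (1.0 is 0.1 rad), a list of three; "fingers": the opening, from 0 (shut) to 1 (fully open). In form: [{"dp": [dx, dy, dz], "delta_rot": [wx, wy, wz], "fingers": fingers}, ...]. A call has 1 to 5 rows; each row shifts and turns the commanded pose from where the row before left it, along the tool's axes as they then stand; what a row does not reach is not made up. A row lasts 1/10 s, in which the tool goes at most 50 mm and 8.59 degrees, less where a joint would pass 70% of its speed; a pose out of reach is approached as far as the arm can. A call with a number of a shift or a turn outside -1 to 1 is refused whole. A call with a gripper value outside its range is refused whole. The fingers move at their own pace and stop on an object; "force" is the grip in N (left out, the last holds). Time passes only in rows, so rows that do not move let the fingers close. It gives the time, the measured TCP pose, the force, the opening and the grip force at its end, in the units of the state.
- readout.get_state(): the state, without advancing time (a new reading comes with each control period).
- imaging.get_image(name): name is "scene" or "top"; returns (picture, depth): 400x640x3 uint8, red, green, blue; 400x640 float32, m along the optical axis (not along the pixel's ray), 0 where there is no reading.
- imaging.calibration(name): a dict with "intrinsics" (3x3 intrinsics, pixels), "R" (3x3) and "t" (3): a world point X has camera coordinates R X + t. Camera axes: x right, y down, z forward; pixel columns grow to the right and rows downward; lengths in m; the calibration is good to about 2 mm. A picture is of the moment at which its call begins. calibration takes no time and is no camera call.
- manip.sign_off(): hands the job in; it is judged then, once.
The state is a dict: "clock": time; "qpos": joint angles; "qd": joint speeds; "effort": joint torques, N m; "position": TCP position; "ee_rot": TCP orientation; "contact_force": force on the tool from outside, world axes, zero at the start; "moment": the same for the moment, N m; "width": finger opening in m; "gripper_force": force on a finger pad.
Only numpy, scipy, OpenCV 4.12 (cv2) and the standard library are available. Lean on these libraries where they do the work, as an engineer would, in place of code of your own. Each camera call takes 0.05 s, during which the arm holds its last target. There are 200 camera calls.

TASK

Leak-test the carburettors: lay every carburettor that is on the bench flat, side by side, on the floor of the test tank and shut the lid. Then turn the bleed valve fully shut, give the pump lever three full strokes (right down and all the way back up each time), and finally set the bleed valve half open, at 45 degrees, to let the pressure off slowly; leave the bottles and the wrench where they are.

Things in the scene. Friction and masses are not known exactly. Their poses are not given: they have to be found in the camera images.
- carb1: carburettor casting: grey cast-aluminium block with a brass cap on top, lying flat on the bench. 84 mm long (own x), block 40 mm wide (own y) and 38 mm high, a 54 x 42 mm flange plate 6 mm thick at each end, brass cap 36 mm across rising to 52 mm. Origin: centre of the underside, z up. About 0.25 kg; grip the 40 mm width between the flanges. None if this one is absent.
- carb2: carburettor casting: grey cast-aluminium block with a brass cap on top, lying flat on the bench. 84 mm long (own x), block 40 mm wide (own y) and 38 mm high, a 54 x 42 mm flange plate 6 mm thick at each end, brass cap 36 mm across rising to 52 mm. Origin: centre of the underside, z up. About 0.25 kg; grip the 40 mm width between the flanges. None if this one is absent.
- carb3: carburettor casting: grey cast-aluminium block with a brass cap on top, lying flat on the bench. 84 mm long (own x), block 40 mm wide (own y) and 38 mm high, a 54 x 42 mm flange plate 6 mm thick at each end, brass cap 36 mm across rising to 52 mm. Origin: centre of the underside, z up. About 0.25 kg; grip the 40 mm width between the flanges. None if this one is absent.
- carb4: carburettor casting: grey cast-aluminium block with a brass cap on top, lying flat on the bench. 84 mm long (own x), block 40 mm wide (own y) and 38 mm high, a 54 x 42 mm flange plate 6 mm thick at each end, brass cap 36 mm across rising to 52 mm. Origin: centre of the underside, z up. About 0.25 kg; grip the 40 mm width between the flanges. None if this one is absent.
- tank: open steel test tank, fixed to the bench: 135 mm along its own x, 345 mm along its own y, 65 mm high, walls and floor 6 mm thick. Origin: centre of the underside; own x points to the lid hinge (away from the pump, roughly world +y).
- lid (a joint): tank lid angle, rad: 0 shut, grows as it opens, 1.57 upright, stop at 1.9. Aluminium plate 8 mm thick, 135 (hinge to free edge) x 345 mm, 0.3 kg; the hinge line runs along the tank's own y on its top +x edge. A stiff hinge holds it at any angle (about 0.3 N m to move it).
- lid_hinge (a point): middle of the hinge line: 67.5 mm along the tank's own x from its centre, 65 mm above the bench; the lid's underside passes through it.
- lid_handle (a point): grip point of the small black knob on the lid's outer face: 105 mm from the hinge line, mid width, 35 mm out from the outer face.
- pump: hand test pump, fixed: grey base plate 260 (own x) x 200 (own y) x 12 mm with a blue pump body, lever and brass bleed valve. Origin: centre of the underside of the plate; own x points roughly away from the robot, own y to the side of the tank.
- lever (a joint): pump lever angle, rad: 0 all the way up (spring return), 0.70 at the lower stop; above 0.60 counts as right down, below 0.10 as back up. Steel lever, 34 degrees above level when up, 6 below when down; its free end points to the pump's own -x. Takes about 4 N at the grip to start and 12 N at the bottom, pressed down from above.
- lever_grip (a point): middle of the black rubber grip (26 mm thick, 96 mm long over its round ends), 165 mm from the pivot; moves with the lever. The pivot lies at pump x=100, y=-60, z=75 mm, level, along the pump's own y.
- bleed (a joint): bleed valve opening, rad: 0 fully shut (stop), handle pointing along the pump's own -x (towards the robot); opens clockwise seen from above to 1.571 (stop), handle along the pump's own +y. Half open is 0.785 (45 degrees). Stays where left, turns at about 0.12 N m.
- bleed_grip (a point): on the valve's vertical axis at mid-height of the handle, pump x=-20, y=60, z=115 mm. The handle is a dark steel bar 16 mm wide and 18 mm high, from 20 mm behind the axis to 90 mm in front; the dial (104 mm across) is 41 mm below the bar's middle.
- bleed_tip (a point): free end of the bleed handle, 90 mm from the axis, same height. White dial below the handle with long black marks at 0, 45 and 90 degrees and short ones every 15.
- spray: bystander: white bottle, 72 mm across, 190 mm high, with a yellow cap. Origin: centre of the underside.
- jar: bystander: grey jar with a white lid, 68 mm across, 85 mm high. Origin: centre of the underside.
- wrench: bystander: steel wrench 180 mm long, lying along its own x.

How it is judged:
By the outcome, as a careful person would: the job done as asked, in the order asked, and still so for the second after the job is handed in, with the robot touching nothing.
Of carb1, carb2, carb3, carb4 only 2 to 4 are there at a start; the rules pass over those that are not, and their reading is None.
At some moment in a run one of carb1, carb2, carb3, carb4 may be knocked a few centimetres aside while the robot is not near it.
It also fails if it takes over 210 s, if anything falls off the work surface, if the arm or the gripper's body presses on something with over 40 N, if the wrist force passes 120 N, or if a joint passes its speed limit or range.

## Working session

There is one attempt and no reset: what is moved stays moved. The work goes in short steps, Python scripts to look and compute and a tool call to move; the robot and the scene stay as the last step left them, time stands still between calls to the robot, and variables do not carry over. Pictures are saved under pics/ and viewed, at most 14 in all, crops included, and the job is handed in when it is done.

Besides the shell and the picture viewer there is one more tool, called in YAML: its name, and indented under it one key for each argument. servo_tool: Moves the arm, as the interface text tells. Its arguments: {"type":"object","properties":{"moves":{"type":"array"},"force":{"type":"number"}},"required":["moves"]}

```bash
mkdir -p pics; cat > h.py <<'E'
import numpy as np, cv2
from rig import readout, imaging, manip
from scipy.spatial.transform import Rotation as R
def cal(n):
    c=imaging.calibration(n); return np.array(c["intrinsics"]),np.array(c["R"]),np.array(c["t"])
def grab(n,f=None):
    im,d=imaging.get_image(n)
    if f: cv2.imwrite(f"pics/{f}.png",im[:,:,::-1])
    return im,d
def pts(n,d):
    K,Rm,t=cal(n); v,u=np.mgrid[:d.shape[0],:d.shape[1]]
    c=np.stack([(u-K[0,2])/K[0,0]*d,(v-K[1,2])/K[1,1]*d,d],-1)
    p=(c-t)@Rm; p[d==0]=np.nan; return p
def ray(n,uv,z):
    K,Rm,t=cal(n); o=-Rm.T@t; r=Rm.T@np.linalg.solve(K,[uv[0],uv[1],1]); return o+r*(z-o[2])/r[2]
def proj(n,X):
    K,Rm,t=cal(n); c=K@(Rm@np.array(X)+t); return c[:2]/c[2]
E
python3 - <<'E'
from h import *
for n in("top","scene"):
    im,d=grab(n,n+"0"); K,Rm,t=cal(n); print(n,K.tolist(),(-Rm.T@t).round(3),Rm[2].round(3))
    np.savez(f"{n}0.npz",im=im,d=d)
s=readout.get_state(); print(s)
E
```

```text
top [[422.94959204462634, 0.0, 325.04319569754773], [0.0, 422.94959204462634, 206.89926143196885], [0.0, 0.0, 1.0]] [ 0.413 -0.012  1.21 ] [ 0.169 -0.011 -0.986]
scene [[418.6234351277956, 0.0, 323.5105999076781], [0.0, 418.6234351277956, 198.376081724112], [0.0, 0.0, 1.0]] [ 1.153 -0.618  0.929] [-0.492  0.529 -0.691]
{'clock': 0.1, 'qpos': array([-1.40601341e+00,  2.76531668e-01,  1.50600376e+00, -5.09542961e-06,
        1.36071830e+00, -1.21003529e-01]), 'qd': array([-0.00134912, -0.00165316, -0.00281537,  0.00074592, -0.00124454,
       -0.00059123]), 'effort': array([ 9.89591063e-04, -4.17699945e+01, -2.46404850e+01, -3.32944173e-04,
        5.84251306e-03, -1.28838150e-05]), 'position': array([ 0.16203211, -0.55132695,  0.30312728]), 'ee_rot': array([-8.30285126e-04,  9.89807706e-01,  1.42407920e-01, -2.06694477e-05]), 'contact_force': array([-0.02222609, -0.42711172, -0.10093148]), 'moment': array([ 0.03664307,  0.03454882, -0.03856342]), 'gripper_force': 0.0, 'width': 0.08526972091572291}
```

View pics/top0.png

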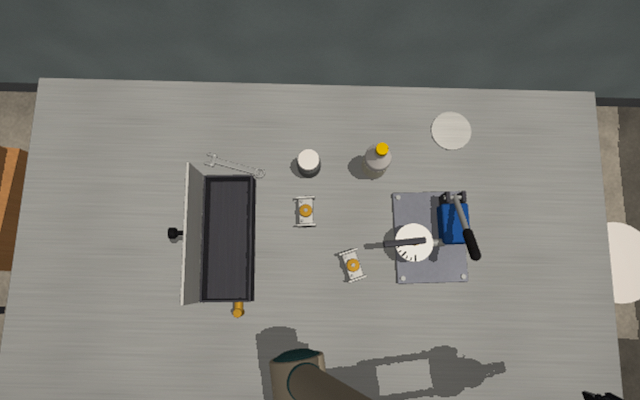

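View pics/scene0.png

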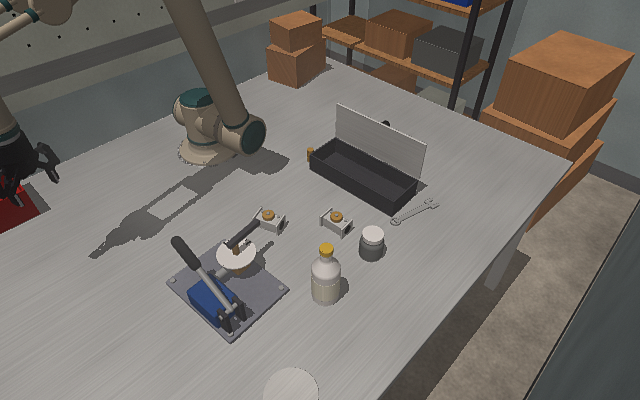

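The top view shows two carburettors, with caps at about (306,211) and (353,265). The tank is at (229,238) with its lid upright at its left (+y) edge. The pump plate is around (432,238), with the bleed dial at (413,243) and the lever grip at (474,245). The scene view agrees, with caps at (269,215) and (336,216), and shows no other castings. Next I'll measure them.

```bash
python3 - <<'E'
from h import *
D={n:np.load(n+"0.npz") for n in("top","scene")}
P={n:pts(n,D[n]["d"]) for n in D}
def rect(p): 
    r=cv2.minAreaRect((p[:,:2]*1000).astype(np.float32)); return np.round(r[0],1),np.round(r[1],1),round(r[2],1)
# brass caps by colour in both views, triangulate
C={}
for n in D:
    hsv=cv2.cvtColor(D[n]["im"],cv2.COLOR_RGB2HSV); m=cv2.inRange(hsv,(8,110,90),(28,255,255))
    k,l,st,ce=cv2.connectedComponentsWithStats(m)
    for i in range(1,k):
        if 40<st[i,4]<600:
            q=P[n][l==i]; print(n,"brass",ce[i].round(1),st[i,4],np.nanmedian(q,0).round(4),np.nanmax(q[:,2]).round(4))
p=P["top"]; z=p[...,2]
# carb blocks
for c in((306,211),(352,264)):
    sub=np.zeros(z.shape,bool); sub[c[1]-28:c[1]+28,c[0]-28:c[0]+28]=1
    a=p[sub&(z>.02)&(z<.06)]; b=p[sub&(z>.034)&(z<.043)]; t=p[sub&(z>.048)&(z<.058)]
    print("carb",rect(a),a.mean(0).round(4),"t",t.mean(0).round(4),len(t),"zpct",np.percentile(a[:,2],[5,25,50,75,95]).round(4))
# tank
m=np.zeros(z.shape,bool); m[165:315,180:262]=1
rim=p[m&(z>.055)&(z<.072)&(p[...,1]<.32)]; print("rim",rect(rim),np.median(rim[:,2]))
lid=p[m&(z>.09)]; print("lid z",np.nanmin(lid,0).round(3),np.nanmax(lid,0).round(3))
# scene lid
q=P["scene"]; 
ms=np.zeros(z.shape,bool); ms[95:185,325:430]=1
L=q[ms&(q[...,2]>.09)&(q[...,1]>.2)]; mu=np.median(L,0); _,S,V=np.linalg.svd(L-L.mean(0)); print("lid plane n",V[2].round(4),L.mean(0).round(4),S.round(3),L.min(0).round(3),L.max(0).round(3))
fl=p[m&(z<.02)&(z>0.002)]; print("floor",rect(fl),np.median(fl[:,2]))
# pump plate
m=np.zeros(z.shape,bool); m[185:290,380:490]=1
pl=p[m&(z>.008)&(z<.018)]; print("plate",rect(pl),np.median(pl[:,2]))
mm=(m&(z>.008)&(z<.018)).astype(np.uint8)
for nm,lo,hi in(("dial",.065,.085),("bar",.105,.13)):
    a=p[m&(z>lo)&(z<hi)&(p[...,1]>-.24)]; print(nm,rect(a),a.mean(0).round(4),np.median(a[:,2]).round(4))
for nm,sl in(("spray",(140,175,360,400)),("jar",(145,180,292,325))):
    a=p[sl[0]:sl[1],sl[2]:sl[3]].reshape(-1,3); a=a[a[:,2]>.05]; print(nm,rect(a),a[:,2].max())
g=p[225:262,462:486].reshape(-1,3); g=g[g[:,2]>.1]; print("grip",rect(g),g.mean(0).round(4),g.max(0))
E
```

```text
top brass [381.8 148.4] 135 [ 0.7397 -0.1631  0.1899] 0.1949
top brass [305.2 210.4] 107 [0.599  0.0302 0.0517] 0.0571
top brass [352.5 264.7] 112 [ 0.4528 -0.1015  0.0523] 0.0566
top brass [237.7 309. ] 134 [0.3296 0.2027 0.0438] 0.0555
scene brass [448.   7.] 379 [0.1035 1.4074 0.1744] 0.1838
scene brass [338.6  36.2] 395 [-0.6502  1.444  -0.2072] 0.1498
scene brass [583.7 156.8] 315 [ 0.9462  1.7193 -0.4839] -0.4686
scene brass [308.8 152.7] 44 [0.3219 0.1926 0.0456] 0.0607
scene brass [533.4 217.1] 58 [ 0.9202  1.2329 -0.6364] -0.5378
scene brass [267.5 214.7] 86 [ 0.458  -0.1104  0.0509] 0.0558
scene brass [335.6 216.5] 88 [0.6064 0.0219 0.0509] 0.0552
scene brass [325.6 249.4] 169 [ 0.7438 -0.1697  0.1892] 0.194
carb (array([601.7,  28.5]), array([84., 53.]), 4.5) [0.6004 0.0284 0.0422] t [0.6017 0.0284 0.0524] 122 zpct [0.0329 0.0374 0.0406 0.0489 0.0545]
carb (array([ 454.3, -104.1]), array([85.2, 52.9]), 19.9) [ 0.4541 -0.1034  0.0426] t [ 0.4547 -0.104   0.0525] 130 zpct [0.0346 0.0378 0.0406 0.0492 0.0548]
rim (array([508.4, 239.7]), array([373.9, 136.8]), 2.0) 0.06458916984775682
lid z [0.348 0.3   0.09 ] [0.691 0.33  0.206]
lid plane n [ 0.0324 -0.9994  0.0129] [0.5324 0.3068 0.1498] [5.239 1.743 0.239] [0.346 0.294 0.09 ] [0.695 0.357 0.204]
floor (array([524.3, 273.6]), array([430.7, 237.4]), 2.6) 0.006467660975706771
plate (array([ 542.3, -347.7]), array([266.5, 263.9]), 1.2) 0.012218259910903403
dial (array([ 517.8, -227.8]), array([23.8, 83.5]), 89.1) [ 0.5177 -0.2304  0.0732] 0.0735
bar (array([ 510.7, -209.2]), array([16.3, 63.4]), 7.0) [ 0.5101 -0.2084  0.1233] 0.1238
spray (array([ 736.7, -162.2]), array([71.3, 63.4]), 70.1) 0.19488041697607236
jar (array([735.3,  23.3]), array([61.4, 62.7]), 50.7) 0.09064625394118164
grip (array([ 513.1, -386.5]), array([90.3, 25.7]), 3.4) [ 0.5095 -0.3838  0.1771] [ 0.55779116 -0.37280831  0.20367629]
```

Carb poses from the depth data are consistent with the stated sizes: 84×53 mm, tops at 38 and 52 mm. Next I'll refine the tank, pump and valve, and triangulate the caps across the two views.

```bash
cat >> h.py <<'E'
def tri(uvs):
    A=[];b=[]
    for n,uv in uvs.items():
        K,Rm,t=cal(n); o=-Rm.T@t; r=Rm.T@np.linalg.solve(K,[*uv,1]); r/=np.linalg.norm(r); M=np.eye(3)-np.outer(r,r); A.append(M); b.append(M@o)
    return np.linalg.solve(sum(A),sum(b))
def plan(xyz,yaw_deg):
    s=readout.get_state(); Rt=R.from_quat(np.roll(s["ee_rot"],-1)); X=Rt.as_matrix()
    y=np.degrees(np.arctan2(X[1,0],X[0,0])); dy=(yaw_deg-y+180)%360-180
    Rd=R.from_matrix(np.array([[np.cos(a:=np.radians(yaw_deg)),np.sin(a),0],[np.sin(a),-np.cos(a),0],[0,0,-1]]))
    rv=(Rt.inv()*Rd).as_rotvec()/.1
    d=np.array(xyz)-s["position"]
    print("clk",round(s["clock"],2),"pos",s["position"].round(4),"yaw",round(y,2),"q6",s["qpos"][5].round(3),"w",round(s["width"],4),"F",s["contact_force"].round(1))
    print(" rot units",rv.round(2),"| dp after rot",(Rd.inv().apply(d)/.2).round(3)," dp before rot",(Rt.inv().apply(d)/.2).round(3))
E
python3 - <<'E'
from h import *
D={n:np.load(n+"0.npz") for n in("top","scene")}
p=pts("top",D["top"]["d"]); z=p[...,2]
print("tri carb1",tri({"top":(305.2,210.4),"scene":(335.6,216.5)}).round(4),"carb2",tri({"top":(352.5,264.7),"scene":(267.5,214.7)}).round(4))
# tank outer rim, excluding fitting
m=np.zeros(z.shape,bool); m[165:315,180:262]=1
r=p[m&(z>.060)&(z<.070)&(p[...,0]>.347)]
for it in range(1):
    b=cv2.minAreaRect((r[:,:2]*1000).astype(np.float32)); print("rim",b)
im=D["top"]["im"]; 
fl=p[m&(z<.012)&(z>.003)&(im.max(-1)<75)]
print("floor",cv2.minAreaRect((fl[:,:2]*1000).astype(np.float32)),np.median(fl[:,2]))
# plate
q=p[(z>.008)&(z<.017)&(p[...,0]>.38)&(p[...,0]<.68)&(p[...,1]<-.17)&(p[...,1]>-.42)]
mk=((z>.008)&(z<.017)&(p[...,0]>.36)&(p[...,0]<.7)&(p[...,1]<-.15)&(p[...,1]>-.45)).astype(np.uint8)
mk=cv2.morphologyEx(mk,cv2.MORPH_OPEN,np.ones((3,3)))
k,l,st,ce=cv2.connectedComponentsWithStats(mk); i=1+np.argmax(st[1:,4]); print("plate",cv2.minAreaRect((p[l==i][:,:2]*1000).astype(np.float32)))
reg=(p[...,0]>.4)&(p[...,0]<.62)&(p[...,1]<-.13)&(p[...,1]>-.31)
a=p[reg&(z>.112)&(z<.13)]; print("bar",cv2.minAreaRect((a[:,:2]*1000).astype(np.float32)),np.median(a[:,2]),a[:,1].min(),a[:,1].max())
a=p[reg&(z>.066)&(z<.082)]; print("dial",cv2.minEnclosingCircle((a[:,:2]*1000).astype(np.float32)),np.median(a[:,2]))
plan([.4537,-.1035,.3],19.9)
E
```

```text
tri carb1 [0.6006 0.0295 0.0431] carb2 [ 0.4528 -0.1044  0.0441]
rim ((522.6145629882812, 240.17279052734375), (345.4925842285156, 136.78163146972656), 1.985779881477356)
floor ((520.5260009765625, 256.0018310546875), (338.6811828613281, 137.44033813476562), 1.9348431825637817) 0.0067940902942234815
plate ((463.9114990234375, -329.435791015625), (105.04739379882812, 199.99241638183594), 2.9759397506713867)
bar ((513.4840087890625, -232.09632873535156), (16.275081634521484, 109.63727569580078), 7.012571811676025) 0.12378349863711229 -0.2867554224812628 -0.17756642290061628
dial ((518.1029663085938, -266.7041320800781), 51.99246597290039) 0.07339697871937403
clk 0.1 pos [ 0.162  -0.5513  0.3031] yaw 16.37 q6 -0.121 w 0.0853 F [-0.  -0.4 -0.1]
 rot units [-0.02 -0.   -0.62] | dp after rot [ 2.133 -1.609  0.016]  dp before rot [ 2.03  -1.737  0.019]
```

servo_tool:
  moves:
    - {"dp":[0,0,0],"delta_rot":[0,0,-0.62],"fingers":1}
    - {"dp":[0.142,-0.107,0],"delta_rot":[0,0,0],"fingers":1}
    - {"dp":[0.142,-0.107,0],"delta_rot":[0,0,0],"fingers":1}
    - {"dp":[0.142,-0.107,0],"delta_rot":[0,0,0],"fingers":1}
    - {"dp":[0.142,-0.107,0],"delta_rot":[0,0,0],"fingers":1}
  force: 50

```text
clock: 0.6
position: [0.2402, -0.4311, 0.3034]
ee_rot: [-0.001, 0.985, 0.173, 0.0]
contact_force: [1.1, 0.7, 0.3]
width: 0.0857
gripper_force: 0.0
```

servo_tool:
  moves:
    - {"dp":[0.142,-0.107,0],"delta_rot":[0,0,0],"fingers":1}
    - {"dp":[0.142,-0.107,0],"delta_rot":[0,0,0],"fingers":1}
    - {"dp":[0.142,-0.107,0],"delta_rot":[0,0,0],"fingers":1}
    - {"dp":[0.142,-0.107,0],"delta_rot":[0,0,0],"fingers":1}
    - {"dp":[0.142,-0.107,0],"delta_rot":[0,0,0],"fingers":1}

```text
clock: 1.1
position: [0.3372, -0.2821, 0.3036]
ee_rot: [-0.0, 0.985, 0.173, -0.0]
contact_force: [1.0, -0.6, -0.4]
width: 0.0852
gripper_force: 0.0
```

servo_tool:
  moves:
    - {"dp":[0.142,-0.107,0],"delta_rot":[0,0,0],"fingers":1}
    - {"dp":[0.142,-0.107,0],"delta_rot":[0,0,0],"fingers":1}
    - {"dp":[0.142,-0.107,0],"delta_rot":[0,0,0],"fingers":1}
    - {"dp":[0.142,-0.107,0],"delta_rot":[0,0,0],"fingers":1}
    - {"dp":[0,0,0],"delta_rot":[0,0,0],"fingers":1}

```text
clock: 1.6
position: [0.4157, -0.1611, 0.3036]
ee_rot: [-0.001, 0.984, 0.175, 0.0]
contact_force: [-0.3, 0.7, 0.4]
width: 0.0855
gripper_force: 0.0
```

```bash
cat >> h.py <<'E'
def caps(n):
    im,d=grab(n); P=pts(n,d); m=cv2.inRange(cv2.cvtColor(im,cv2.COLOR_RGB2HSV),(8,110,90),(28,255,255))
    k,l,st,ce=cv2.connectedComponentsWithStats(m)
    for i in range(1,k):
        if 25<st[i,4]<300:
            c=np.nanmedian(P[l==i],0)
            if 0<c[2]<.15: print(n,"cap",ce[i].round(1),st[i,4],c.round(4),"ray@.051",ray(n,ce[i],.051).round(4))
    return im,d,P
E
python3 - <<'E'
from h import *
caps("top"); caps("scene")
plan([.4537,-.1035,.3],19.9)
E
```

```text
top cap [305.2 210.3] 106 [0.5993 0.0302 0.0521] ray@.051 [0.6001 0.03   0.051 ]
top cap [352.6 264.8] 111 [ 0.4528 -0.1039  0.0526] ray@.051 [ 0.4532 -0.103   0.051 ]
top cap [237.8 309.1] 136 [0.3294 0.2029 0.0448] ray@.051 [0.3299 0.2017 0.051 ]
scene cap [308.8 152.7] 44 [0.3221 0.1935 0.0452] ray@.051 [0.3353 0.1828 0.051 ]
scene cap [268.  214.9] 76 [ 0.4594 -0.1106  0.0508] ray@.051 [ 0.4589 -0.1088  0.051 ]
scene cap [335.6 216.5] 88 [0.6062 0.0223 0.051 ] ray@.051 [0.6051 0.0228 0.051 ]
clk 1.7 pos [ 0.4143 -0.1638  0.3036] yaw 20.06 q6 0.689 w 0.0855 F [-0.4 -0.3  0.8]
 rot units [-0.    0.01  0.03] | dp after rot [ 0.288 -0.216  0.018]  dp before rot [ 0.288 -0.216  0.018]
```

servo_tool:
  moves:
    - {"dp":[0.144,-0.108,0],"delta_rot":[0,0,0],"fingers":1}
    - {"dp":[0.144,-0.108,0],"delta_rot":[0,0,0],"fingers":1}
    - {"dp":[0,0,0.2],"delta_rot":[0,0,0],"fingers":1}
    - {"dp":[0,0,0.2],"delta_rot":[0,0,0],"fingers":1}
    - {"dp":[0,0,0.2],"delta_rot":[0,0,0],"fingers":1}

```text
clock: 2.2
position: [0.4535, -0.1051, 0.1829]
ee_rot: [0.001, 0.985, 0.173, 0.0]
contact_force: [0.2, -0.3, -0.3]
width: 0.0851
gripper_force: 0.0
```

servo_tool:
  moves:
    - {"dp":[0,0,0.2],"delta_rot":[0,0,0],"fingers":1}
    - {"dp":[0,0,0.15],"delta_rot":[0,0,0],"fingers":1}
    - {"dp":[0,0,0],"delta_rot":[0,0,0],"fingers":1}
    - {"dp":[0,0,0],"delta_rot":[0,0,0],"fingers":1}

```text
clock: 2.6
position: [0.4537, -0.1051, 0.114]
ee_rot: [-0.0, 0.985, 0.172, -0.0]
contact_force: [1.1, 0.5, 0.1]
width: 0.0854
gripper_force: 0.0
```

```bash
python3 - <<'E'
from h import *
grab("scene","s1")
plan([.4537,-.1035,.075],19.9)
E
```

```text
clk 2.65 pos [ 0.4546 -0.1052  0.1149] yaw 19.86 q6 0.848 w 0.0851 F [ 0.1  0.1 -0.2]
 rot units [ 0.02 -0.01 -0.01] | dp after rot [-0.001 -0.01   0.2  ]  dp before rot [-0.001 -0.01   0.2  ]
```

servo_tool:
  moves:
    - {"dp":[0,0,0.1],"delta_rot":[0,0,0],"fingers":1}
    - {"dp":[0,0,0.1],"delta_rot":[0,0,0],"fingers":1}
    - {"dp":[0,0,0],"delta_rot":[0,0,0],"fingers":1}
    - {"dp":[0,0,0],"delta_rot":[0,0,0],"fingers":0}
    - {"dp":[0,0,0],"delta_rot":[0,0,0],"fingers":0}
  force: 50

```text
clock: 3.15
position: [0.455, -0.1046, 0.0755]
ee_rot: [0.001, 0.985, 0.173, 0.001]
contact_force: [-0.8, -0.1, -0.3]
width: 0.0592
gripper_force: 0.0
```

servo_tool:
  moves:
    - {"dp":[0,0,0],"delta_rot":[0,0,0],"fingers":0}
    - {"dp":[0,0,0],"delta_rot":[0,0,0],"fingers":0}
    - {"dp":[0,0,0],"delta_rot":[0,0,0],"fingers":0}
    - {"dp":[0,0,0],"delta_rot":[0,0,0],"fingers":0}
    - {"dp":[0,0,0],"delta_rot":[0,0,0],"fingers":0}

```text
clock: 3.65
position: [0.4547, -0.1045, 0.0751]
ee_rot: [0.001, 0.985, 0.173, 0.001]
contact_force: [-0.3, 0.2, 7.6]
width: 0.0393
gripper_force: 51.5
```

servo_tool:
  moves:
    - {"dp":[0,0,-0.1],"delta_rot":[0,0,0],"fingers":0}
    - {"dp":[0,0,-0.2],"delta_rot":[0,0,0],"fingers":0}
    - {"dp":[0,0,-0.2],"delta_rot":[0,0,0],"fingers":0}
    - {"dp":[0,0,-0.2],"delta_rot":[0,0,0],"fingers":0}
    - {"dp":[0,0,0],"delta_rot":[0,0,0],"fingers":0}

```text
clock: 4.15
position: [0.4566, -0.1051, 0.2191]
ee_rot: [0.003, 0.985, 0.173, 0.005]
contact_force: [1.0, -0.2, -1.7]
width: 0.0394
gripper_force: 51.3
```

```bash
python3 - <<'E'
from h import *
im,d=grab("scene","s2"); cv2.imwrite("pics/s2c.png",cv2.resize(im[100:300,170:450,::-1],None,fx=2,fy=2))
# tank frame: ex = tank x, ey=tank y
a=np.radians(92); ex=np.array([np.cos(a),np.sin(a)]); ey=np.array([-ex[1],ex[0]]); c=np.array([.5226,.2402])
for o in(-50,50): print(o,(c+ex*-.006+ey*o/1000).round(4))
plan([*(c+ex*-.006+ey*-.05),.21],92)
E
```

```text
-50 [0.5728 0.2359]
50 [0.4728 0.2325]
clk 4.2 pos [ 0.4551 -0.1045  0.2165] yaw 19.94 q6 0.848 w 0.0391 F [-0.  -0.6 -1.5]
 rot units [ 7.000e-02 -1.000e-02 -1.258e+01] | dp after rot [1.681 0.647 0.032]  dp before rot [ 1.133 -1.4    0.032]
```

View pics/s2c.png

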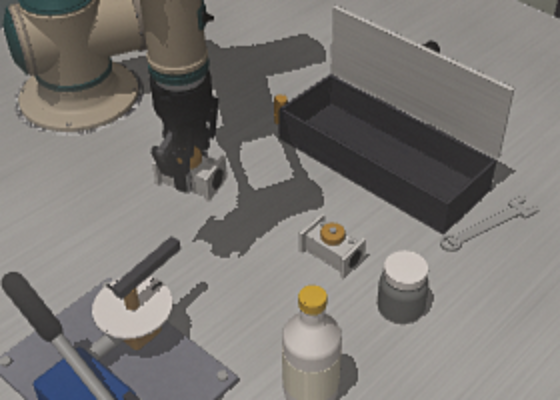

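The view shows the casting gripped level in the hand at about (190,170). The other carburettor is untouched at (333,240) and the tank is clear. Next I'll turn it and carry it over the tank.

servo_tool:
  moves:
    - {"dp":[0,0,0],"delta_rot":[0,0,-1],"fingers":0}
    - {"dp":[0,0,0],"delta_rot":[0,0,-1],"fingers":0}
    - {"dp":[0,0,0],"delta_rot":[0,0,-1],"fingers":0}
    - {"dp":[0,0,0],"delta_rot":[0,0,-1],"fingers":0}
    - {"dp":[0,0,0],"delta_rot":[0,0,-1],"fingers":0}

```text
clock: 4.7
position: [0.4525, -0.1035, 0.2119]
ee_rot: [-0.002, 0.911, 0.413, -0.002]
contact_force: [-0.7, 0.5, -2.8]
width: 0.0397
gripper_force: 51.1
```

servo_tool:
  moves:
    - {"dp":[0,0,0],"delta_rot":[0,0,-1],"fingers":0}
    - {"dp":[0,0,0],"delta_rot":[0,0,-1],"fingers":0}
    - {"dp":[0,0,0],"delta_rot":[0,0,-1],"fingers":0}
    - {"dp":[0,0,0],"delta_rot":[0,0,-1],"fingers":0}
    - {"dp":[0,0,0],"delta_rot":[0,0,-1],"fingers":0}

```text
clock: 5.2
position: [0.4525, -0.1035, 0.2119]
ee_rot: [-0.002, 0.78, 0.626, -0.001]
contact_force: [-0.5, -0.4, -2.0]
width: 0.0393
gripper_force: 51.1
```

servo_tool:
  moves:
    - {"dp":[0,0,0],"delta_rot":[0,0,-0.9],"fingers":0}
    - {"dp":[0,0,0],"delta_rot":[0,0,-0.9],"fingers":0}
    - {"dp":[0,0,0],"delta_rot":[0,0,-0.78],"fingers":0}
    - {"dp":[0.187,0.072,0],"delta_rot":[0,0,0],"fingers":0}
    - {"dp":[0.187,0.072,0],"delta_rot":[0,0,0],"fingers":0}

```text
clock: 5.7
position: [0.4789, -0.028, 0.2119]
ee_rot: [-0.002, 0.696, 0.718, -0.001]
contact_force: [0.9, -0.5, -2.0]
width: 0.0394
gripper_force: 51.1
```

servo_tool:
  moves:
    - {"dp":[0.187,0.072,0],"delta_rot":[0,0,0],"fingers":0}
    - {"dp":[0.187,0.072,0],"delta_rot":[0,0,0],"fingers":0}
    - {"dp":[0.187,0.072,0],"delta_rot":[0,0,0],"fingers":0}
    - {"dp":[0.187,0.072,0],"delta_rot":[0,0,0],"fingers":0}
    - {"dp":[0.187,0.072,0],"delta_rot":[0,0,0],"fingers":0}

```text
clock: 6.2
position: [0.5444, 0.1625, 0.2115]
ee_rot: [-0.001, 0.694, 0.719, -0.002]
contact_force: [0.7, 0.2, -2.3]
width: 0.039
gripper_force: 51.1
```

servo_tool:
  moves:
    - {"dp":[0.15,0.06,0],"delta_rot":[0,0,0],"fingers":0}
    - {"dp":[0.1,0.04,0],"delta_rot":[0,0,0],"fingers":0}
    - {"dp":[0,0,0],"delta_rot":[0,0,0],"fingers":0}
    - {"dp":[0,0,0],"delta_rot":[0,0,0],"fingers":0}

```text
clock: 6.6
position: [0.5624, 0.2116, 0.2117]
ee_rot: [-0.001, 0.694, 0.72, -0.002]
contact_force: [-0.6, 0.1, -2.0]
width: 0.0391
gripper_force: 51.1
```

```bash
python3 - <<'E'
from h import *
grab("scene","s3"); plan([.5728,.2359,.0825],92)
E
```

```text
clk 6.65 pos [0.5624 0.2111 0.2121] yaw 92.02 q6 0.209 w 0.0395 F [-0.5 -0.7 -2.8]
 rot units [-0.04  0.02  0.  ] | dp after rot [0.122 0.056 0.648]  dp before rot [0.123 0.059 0.647]
```

View pics/s3.png

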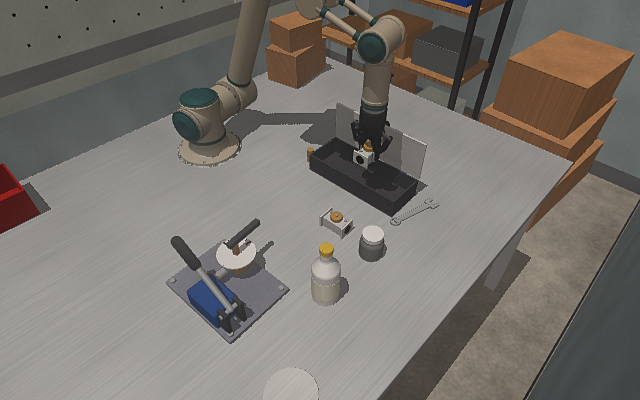

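The carburettor hangs level over the tank at (365,155), about 90° to its old heading and clear of the upright lid. Lowering it now.

servo_tool:
  moves:
    - {"dp":[0.1,0.056,0],"delta_rot":[0,0,0],"fingers":0}
    - {"dp":[0,0,0.15],"delta_rot":[0,0,0],"fingers":0}
    - {"dp":[0,0,0.15],"delta_rot":[0,0,0],"fingers":0}
    - {"dp":[0,0,0.15],"delta_rot":[0,0,0],"fingers":0}
    - {"dp":[0,0,0.1],"delta_rot":[0,0,0],"fingers":0}

```text
clock: 7.15
position: [0.5723, 0.2302, 0.1013]
ee_rot: [-0.001, 0.695, 0.719, -0.002]
contact_force: [0.3, 0.8, -2.8]
width: 0.0397
gripper_force: 51.2
```

servo_tool:
  moves:
    - {"dp":[0,0,0.05],"delta_rot":[0,0,0],"fingers":0}
    - {"dp":[0,0,0.04],"delta_rot":[0,0,0],"fingers":0}
    - {"dp":[0,0,0],"delta_rot":[0,0,0],"fingers":0}
    - {"dp":[0,0,0],"delta_rot":[0,0,0],"fingers":0}

```text
clock: 7.55
position: [0.5747, 0.232, 0.0867]
ee_rot: [0.0, 0.695, 0.719, 0.001]
contact_force: [0.0, 0.5, -2.8]
width: 0.0397
gripper_force: 51.2
```

```bash
python3 - <<'E'
from h import *
plan([.5728,.232,.081],92)
E
```

```text
clk 7.55 pos [0.5747 0.232  0.0867] yaw 91.98 q6 0.237 w 0.0397 F [ 0.   0.5 -2.8]
 rot units [ 0.02 -0.   -0.  ] | dp after rot [ 0.    -0.01   0.029]  dp before rot [ 0.    -0.01   0.029]
```

servo_tool:
  moves:
    - {"dp":[0,0,0.02],"delta_rot":[0,0,0],"fingers":0}
    - {"dp":[0,0,0.008],"delta_rot":[0,0,0],"fingers":0}
    - {"dp":[0,0,0],"delta_rot":[0,0,0],"fingers":0}
    - {"dp":[0,0,0],"delta_rot":[0,0,0],"fingers":0.68}
    - {"dp":[0,0,0],"delta_rot":[0,0,0],"fingers":0.68}

```text
clock: 8.05
position: [0.5744, 0.2323, 0.0806]
ee_rot: [0.0, 0.695, 0.719, 0.0]
contact_force: [0.1, 0.1, -0.7]
width: 0.0582
gripper_force: 0.0
```

servo_tool:
  moves:
    - {"dp":[0,0,0],"delta_rot":[0,0,0],"fingers":0.68}
    - {"dp":[0,0,0],"delta_rot":[0,0,0],"fingers":0.68}
    - {"dp":[0,0,-0.1],"delta_rot":[0,0,0],"fingers":0.68}
    - {"dp":[0,0,-0.2],"delta_rot":[0,0,0],"fingers":0.68}
    - {"dp":[0,0,-0.2],"delta_rot":[0,0,0],"fingers":0.68}

```text
clock: 8.55
position: [0.5736, 0.232, 0.1804]
ee_rot: [-0.001, 0.695, 0.719, -0.001]
contact_force: [0.8, 0.3, 0.1]
width: 0.058
gripper_force: 0.0
```

```bash
python3 - <<'E'
from h import *
im,d,P=caps("scene"); im,d,P=caps("top"); z=P[...,2]
b=(np.hypot(P[...,0]-.6,P[...,1]-.03)<.12)&(z>.025)&(z<.06)&(P[...,1]<.15); q=P[b]; print(cv2.minAreaRect((q[:,:2]*1000).astype(np.float32)))
plan([.6015,.0285,.18],4.5)
E
```

```text
scene cap [308.8 152.7] 44 [0.3221 0.1929 0.046 ] ray@.051 [0.3353 0.1828 0.051 ]
scene cap [372.1 178. ] 72 [0.5794 0.2233 0.0568] ray@.051 [0.5744 0.2303 0.051 ]
scene cap [335.6 216.5] 88 [0.6054 0.0216 0.0511] ray@.051 [0.6051 0.0228 0.051 ]
top cap [305.3 210.4] 108 [0.5994 0.0302 0.0521] ray@.051 [0.6    0.0297 0.051 ]
top cap [231.3 217.4] 118 [0.5731 0.2282 0.0588] ray@.051 [0.5758 0.2329 0.051 ]
top cap [237.7 309. ] 134 [0.3296 0.2029 0.0447] ray@.051 [0.3301 0.2019 0.051 ]
((638.9049072265625, 28.460918426513672), (159.54840087890625, 57.82122802734375), 0.2881142795085907)
clk 8.65 pos [0.5774 0.2331 0.1863] yaw 92.01 q6 0.237 w 0.0583 F [1.  0.2 0.4]
 rot units [ 0.07 -0.11 15.27] | dp after rot [0.04  1.029 0.032]  dp before rot [-1.027  0.084  0.03 ]
```

servo_tool:
  moves:
    - {"dp":[-0.171,0.014,0],"delta_rot":[0,0,0],"fingers":1}
    - {"dp":[-0.171,0.014,0],"delta_rot":[0,0,0],"fingers":1}
    - {"dp":[-0.171,0.014,0],"delta_rot":[0,0,0],"fingers":1}
    - {"dp":[-0.171,0.014,0],"delta_rot":[0,0,0],"fingers":1}
    - {"dp":[-0.171,0.014,0],"delta_rot":[0,0,0],"fingers":1}

```text
clock: 9.15
position: [0.5937, 0.0604, 0.1795]
ee_rot: [-0.0, 0.695, 0.719, -0.0]
contact_force: [1.3, -0.0, -0.4]
width: 0.0856
gripper_force: 0.0
```

servo_tool:
  moves:
    - {"dp":[-0.171,0.014,0],"delta_rot":[0,0,0],"fingers":1}
    - {"dp":[0,0,0],"delta_rot":[0,0,1],"fingers":1}
    - {"dp":[0,0,0],"delta_rot":[0,0,1],"fingers":1}
    - {"dp":[0,0,0],"delta_rot":[0,0,1],"fingers":1}
    - {"dp":[0,0,0],"delta_rot":[0,0,1],"fingers":1}

```text
clock: 9.65
position: [0.5977, 0.0274, 0.1794]
ee_rot: [-0.0, 0.825, 0.565, -0.001]
contact_force: [0.5, 0.5, 0.0]
width: 0.0854
gripper_force: 0.0
```

servo_tool:
  moves:
    - {"dp":[0,0,0],"delta_rot":[0,0,1],"fingers":1}
    - {"dp":[0,0,0],"delta_rot":[0,0,1],"fingers":1}
    - {"dp":[0,0,0],"delta_rot":[0,0,1],"fingers":1}
    - {"dp":[0,0,0],"delta_rot":[0,0,1],"fingers":1}
    - {"dp":[0,0,0],"delta_rot":[0,0,1],"fingers":1}

```text
clock: 10.15
position: [0.5977, 0.0277, 0.1794]
ee_rot: [-0.0, 0.939, 0.344, -0.001]
contact_force: [-0.3, 0.1, -0.0]
width: 0.0855
gripper_force: 0.0
```

servo_tool:
  moves:
    - {"dp":[0,0,0],"delta_rot":[0,0,1],"fingers":1}
    - {"dp":[0,0,0],"delta_rot":[0,0,1],"fingers":1}
    - {"dp":[0,0,0],"delta_rot":[0,0,1],"fingers":1}
    - {"dp":[0,0,0],"delta_rot":[0,0,1],"fingers":1}
    - {"dp":[0,0,0],"delta_rot":[0,0,1],"fingers":1}

```text
clock: 10.65
position: [0.5977, 0.0276, 0.1794]
ee_rot: [-0.0, 0.995, 0.101, -0.001]
contact_force: [-0.0, 0.8, -0.1]
width: 0.0852
gripper_force: 0.0
```

servo_tool:
  moves:
    - {"dp":[0,0,0],"delta_rot":[0,0,1],"fingers":1}
    - {"dp":[0,0,0],"delta_rot":[0,0,0.27],"fingers":1}
    - {"dp":[0,0,0],"delta_rot":[0,0,0],"fingers":1}

```text
clock: 10.95
position: [0.5978, 0.0276, 0.1797]
ee_rot: [-0.0, 0.999, 0.04, -0.0]
contact_force: [-0.6, -0.4, 0.8]
width: 0.0858
gripper_force: 0.0
```

```bash
python3 - <<'E'
from h import *
im,d,P=caps("scene"); cv2.imwrite("pics/s4c.png",cv2.resize(im[100:300,200:480,::-1],None,fx=2,fy=2))
plan([.6015,.0285,.075],4.5)
E
```

```text
scene cap [305.5  47.3] 62 [-0.1055  0.6059  0.1498] ray@.051 [-0.267   0.7647  0.051 ]
scene cap [308.8 152.8] 40 [0.3227 0.1926 0.0442] ray@.051 [0.3358 0.1828 0.051 ]
scene cap [373.  177.4] 45 [0.5801 0.2296 0.0576] ray@.051 [0.5745 0.2345 0.051 ]
scene cap [337.  217.5] 57 [0.6109 0.0211 0.0511] ray@.051 [0.6106 0.0227 0.051 ]
clk 11.0 pos [0.5979 0.0276 0.1799] yaw 4.6 q6 1.421 w 0.0855 F [-0.7 -0.7 -0.2]
 rot units [-0.    0.01  0.02] | dp after rot [ 0.018 -0.003  0.524]  dp before rot [ 0.019 -0.003  0.524]
```

View pics/s4c.png

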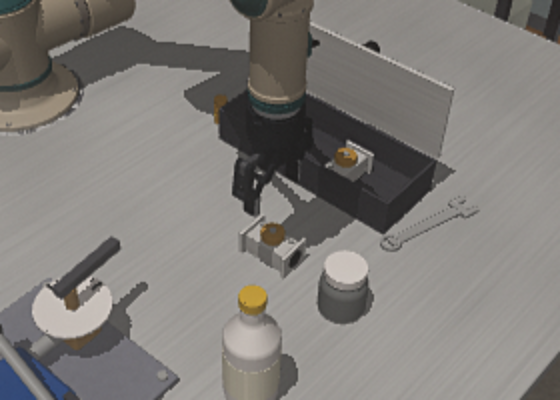

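The first carburettor lies flat in the tank at (345,160) in the crop. The second, at (272,240), hasn't moved and sits under the open fingers. Next I'll descend and grip it.

servo_tool:
  moves:
    - {"dp":[0.018,-0.003,0.12],"delta_rot":[0,0,0],"fingers":1}
    - {"dp":[0,0,0.12],"delta_rot":[0,0,0],"fingers":1}
    - {"dp":[0,0,0.12],"delta_rot":[0,0,0],"fingers":1}
    - {"dp":[0,0,0.1],"delta_rot":[0,0,0],"fingers":1}
    - {"dp":[0,0,0.064],"delta_rot":[0,0,0],"fingers":1}

```text
clock: 11.5
position: [0.6008, 0.0285, 0.0737]
ee_rot: [-0.0, 0.999, 0.04, -0.001]
contact_force: [-0.4, 0.2, 1.1]
width: 0.0856
gripper_force: 0.0
```

servo_tool:
  moves:
    - {"dp":[0,0,0],"delta_rot":[0,0,0],"fingers":1}
    - {"dp":[0,0,0],"delta_rot":[0,0,0],"fingers":1}
    - {"dp":[0,0,0],"delta_rot":[0,0,0],"fingers":0}
    - {"dp":[0,0,0],"delta_rot":[0,0,0],"fingers":0}
    - {"dp":[0,0,0],"delta_rot":[0,0,0],"fingers":0}
  force: 50

```text
clock: 12.0
position: [0.6021, 0.0285, 0.0764]
ee_rot: [0.0, 0.999, 0.039, 0.001]
contact_force: [0.8, 0.4, -0.1]
width: 0.0434
gripper_force: 0.0
```

servo_tool:
  moves:
    - {"dp":[0,0,0],"delta_rot":[0,0,0],"fingers":0}
    - {"dp":[0,0,0],"delta_rot":[0,0,0],"fingers":0}
    - {"dp":[0,0,0],"delta_rot":[0,0,0],"fingers":0}
    - {"dp":[0,0,0],"delta_rot":[0,0,0],"fingers":0}

```text
clock: 12.4
position: [0.6022, 0.0284, 0.0765]
ee_rot: [0.0, 0.999, 0.039, 0.001]
contact_force: [-0.9, 0.5, 5.6]
width: 0.0393
gripper_force: 52.2
```

servo_tool:
  moves:
    - {"dp":[0,0,-0.1],"delta_rot":[0,0,0],"fingers":0}
    - {"dp":[0,0,-0.2],"delta_rot":[0,0,0],"fingers":0}
    - {"dp":[0,0,-0.2],"delta_rot":[0,0,0],"fingers":0}
    - {"dp":[0,0,-0.2],"delta_rot":[0,0,0],"fingers":0}
    - {"dp":[0,0,0],"delta_rot":[0,0,0],"fingers":0}

```text
clock: 12.9
position: [0.6044, 0.0285, 0.221]
ee_rot: [0.001, 0.999, 0.039, 0.006]
contact_force: [0.9, -1.0, -1.8]
width: 0.0392
gripper_force: 51.5
```

```bash
python3 - <<'E'
from h import *
plan([.4728,.2285,.215],92)
E
```

```text
clk 12.9 pos [0.6044 0.0285 0.221 ] yaw 4.52 q6 1.424 w 0.0392 F [ 0.9 -1.  -1.8]
 rot units [  0.1   -0.08 -15.27] | dp after rot [ 1.023 -0.623  0.03 ]  dp before rot [-0.578 -1.049  0.022]
```

servo_tool:
  moves:
    - {"dp":[0,0,0],"delta_rot":[0,0,-1],"fingers":0}
    - {"dp":[0,0,0],"delta_rot":[0,0,-1],"fingers":0}
    - {"dp":[0,0,0],"delta_rot":[0,0,-1],"fingers":0}
    - {"dp":[0,0,0],"delta_rot":[0,0,-1],"fingers":0}
    - {"dp":[0,0,0],"delta_rot":[0,0,-1],"fingers":0}

```text
clock: 13.4
position: [0.6005, 0.0286, 0.2134]
ee_rot: [-0.001, 0.958, 0.287, -0.002]
contact_force: [-0.5, 0.4, -2.6]
width: 0.0395
gripper_force: 51.5
```

servo_tool:
  moves:
    - {"dp":[0,0,0],"delta_rot":[0,0,-1],"fingers":0}
    - {"dp":[0,0,0],"delta_rot":[0,0,-1],"fingers":0}
    - {"dp":[0,0,0],"delta_rot":[0,0,-1],"fingers":0}
    - {"dp":[0,0,0],"delta_rot":[0,0,-1],"fingers":0}
    - {"dp":[0,0,0],"delta_rot":[0,0,-1],"fingers":0}

```text
clock: 13.9
position: [0.6005, 0.0286, 0.2134]
ee_rot: [-0.001, 0.857, 0.515, -0.002]
contact_force: [0.3, 0.3, -3.0]
width: 0.0395
gripper_force: 51.4
```

servo_tool:
  moves:
    - {"dp":[0,0,0],"delta_rot":[0,0,-1],"fingers":0}
    - {"dp":[0,0,0],"delta_rot":[0,0,-1],"fingers":0}
    - {"dp":[0,0,0],"delta_rot":[0,0,-1],"fingers":0}
    - {"dp":[0,0,0],"delta_rot":[0,0,-1],"fingers":0}
    - {"dp":[0,0,0],"delta_rot":[0,0,-1],"fingers":0}

```text
clock: 14.4
position: [0.6005, 0.0286, 0.2133]
ee_rot: [-0.001, 0.703, 0.711, -0.001]
contact_force: [1.0, -0.3, -2.7]
width: 0.0394
gripper_force: 51.4
```

servo_tool:
  moves:
    - {"dp":[0,0,0],"delta_rot":[0,0,-0.27],"fingers":0}
    - {"dp":[0.145,-0.089,0],"delta_rot":[0,0,0],"fingers":0}
    - {"dp":[0.145,-0.089,0],"delta_rot":[0,0,0],"fingers":0}
    - {"dp":[0.145,-0.089,0],"delta_rot":[0,0,0],"fingers":0}
    - {"dp":[0.145,-0.089,0],"delta_rot":[0,0,0],"fingers":0}

```text
clock: 14.9
position: [0.525, 0.1428, 0.2143]
ee_rot: [-0.001, 0.695, 0.719, -0.001]
contact_force: [0.8, -0.3, -2.1]
width: 0.0393
gripper_force: 51.3
```

servo_tool:
  moves:
    - {"dp":[0.145,-0.089,0],"delta_rot":[0,0,0],"fingers":0}
    - {"dp":[0.145,-0.089,0],"delta_rot":[0,0,0],"fingers":0}
    - {"dp":[0.1,-0.06,0],"delta_rot":[0,0,0],"fingers":0}
    - {"dp":[0,0,0],"delta_rot":[0,0,0],"fingers":0}
    - {"dp":[0,0,0],"delta_rot":[0,0,0],"fingers":0}

```text
clock: 15.4
position: [0.4756, 0.2184, 0.2148]
ee_rot: [0.0, 0.694, 0.72, -0.001]
contact_force: [-0.4, -0.2, -3.8]
width: 0.0393
gripper_force: 51.4
```

```bash
python3 - <<'E'
from h import *
im,d=grab("scene","s5"); cv2.imwrite("pics/s5c.png",cv2.resize(im[60:260,200:480,::-1],None,fx=2,fy=2))
plan([.4728,.2285,.0825],92)
E
```

```text
clk 15.45 pos [0.4761 0.2179 0.215 ] yaw 91.99 q6 0.262 w 0.0394 F [ 0.2 -0.5 -2.3]
 rot units [-0.    0.01 -0.  ] | dp after rot [ 0.053 -0.015  0.662]  dp before rot [ 0.054 -0.014  0.662]
```

View pics/s5c.png

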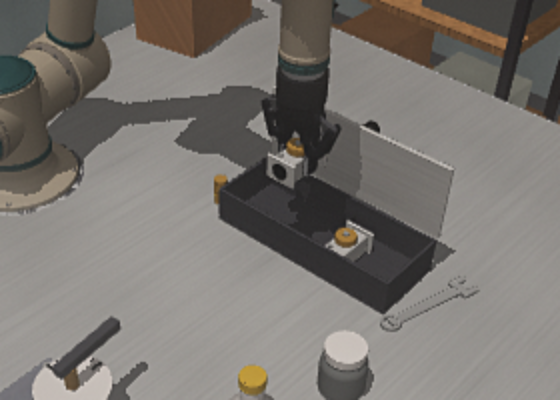

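The second carburettor is level over the near half of the tank at (290,165), and the first lies flat at (345,240). Lowering and releasing now.

servo_tool:
  moves:
    - {"dp":[0.053,-0.015,0],"delta_rot":[0,0,0],"fingers":0}
    - {"dp":[0,0,0.18],"delta_rot":[0,0,0],"fingers":0}
    - {"dp":[0,0,0.18],"delta_rot":[0,0,0],"fingers":0}
    - {"dp":[0,0,0.15],"delta_rot":[0,0,0],"fingers":0}
    - {"dp":[0,0,0.08],"delta_rot":[0,0,0],"fingers":0}

```text
clock: 15.95
position: [0.4717, 0.2281, 0.0948]
ee_rot: [-0.001, 0.695, 0.719, -0.002]
contact_force: [-0.6, 0.2, -1.9]
width: 0.0395
gripper_force: 51.3
```

servo_tool:
  moves:
    - {"dp":[0,0,0.04],"delta_rot":[0,0,0],"fingers":0}
    - {"dp":[0,0,0.03],"delta_rot":[0,0,0],"fingers":0}
    - {"dp":[0,0,0],"delta_rot":[0,0,0],"fingers":0}
    - {"dp":[0,0,0],"delta_rot":[0,0,0],"fingers":0}

```text
clock: 16.35
position: [0.4734, 0.2289, 0.0842]
ee_rot: [0.0, 0.695, 0.719, 0.001]
contact_force: [-0.2, 0.0, -2.4]
width: 0.0392
gripper_force: 51.4
```

servo_tool:
  moves:
    - {"dp":[0,0,0.005],"delta_rot":[0,0,0],"fingers":0}
    - {"dp":[0,0,0],"delta_rot":[0,0,0],"fingers":0.68}
    - {"dp":[0,0,0],"delta_rot":[0,0,0],"fingers":0.68}
    - {"dp":[0,0,0],"delta_rot":[0,0,0],"fingers":0.68}
    - {"dp":[0,0,0],"delta_rot":[0,0,0],"fingers":0.68}

```text
clock: 16.85
position: [0.4729, 0.2288, 0.0828]
ee_rot: [0.0, 0.695, 0.719, 0.0]
contact_force: [-0.0, 0.3, -0.1]
width: 0.0579
gripper_force: 0.0
```

servo_tool:
  moves:
    - {"dp":[0,0,-0.1],"delta_rot":[0,0,0],"fingers":0.68}
    - {"dp":[0,0,-0.2],"delta_rot":[0,0,0],"fingers":0.68}
    - {"dp":[0,0,-0.2],"delta_rot":[0,0,0],"fingers":0.68}
    - {"dp":[0,0,-0.2],"delta_rot":[0,0,0],"fingers":0.68}
    - {"dp":[0,0,-0.2],"delta_rot":[0,0,0],"fingers":0}

```text
clock: 17.35
position: [0.4724, 0.2287, 0.2642]
ee_rot: [0.0, 0.695, 0.719, 0.0]
contact_force: [0.1, -0.1, -0.1]
width: 0.045
gripper_force: 0.0
```

servo_tool:
  moves:
    - {"dp":[0,0,-0.2],"delta_rot":[0,0,0],"fingers":0}
    - {"dp":[-0.2,0,0],"delta_rot":[0,0,0],"fingers":0}
    - {"dp":[-0.2,0,0],"delta_rot":[0,0,0],"fingers":0}
    - {"dp":[-0.2,0,0],"delta_rot":[0,0,0],"fingers":0}
    - {"dp":[0,0,0],"delta_rot":[0,0,0],"fingers":0}

```text
clock: 17.85
position: [0.4768, 0.1051, 0.3027]
ee_rot: [0.001, 0.696, 0.718, -0.001]
contact_force: [-0.3, 0.8, 1.0]
width: -0.0
gripper_force: 0.0
```

```bash
python3 - <<'E'
from h import *
im,d,P=caps("scene"); im,d,P=caps("top"); cv2.imwrite("pics/t6c.png",cv2.resize(im[140:340,160:440,::-1],None,fx=2,fy=2))
plan([.43,.37,.30],92)
E
```

```text
scene cap [308.8 152.4] 46 [0.3217 0.1941 0.046 ] ray@.051 [0.3344 0.1839 0.051 ]
scene cap [347.9 164.7] 47 [0.4816 0.2205 0.0574] ray@.051 [0.4745 0.227  0.051 ]
scene cap [372.2 178.1] 72 [0.5806 0.2235 0.0569] ray@.051 [0.5749 0.2303 0.051 ]
top cap [237.7 309. ] 133 [0.3298 0.203  0.0445] ray@.051 [0.3301 0.202  0.051 ]
clk 17.95 pos [0.4769 0.1083 0.3026] yaw 91.87 q6 0.048 w -0.0003 F [ 0.2 -0.1 -0.3]
 rot units [ 0.   -0.01 -0.02] | dp after rot [ 1.316 -0.189  0.013]  dp before rot [ 1.316 -0.192  0.014]
```

View pics/t6c.png

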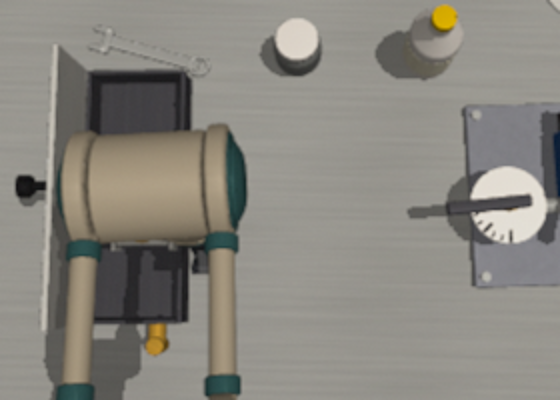

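Both caps measure z≈0.057, which is floor plus 52 mm, at x=0.475 and 0.575, so both castings are on the tank floor. The top view shows only the arm over the tank and nothing disturbed. Next I'll go behind the lid, clear of the knob at (25,186) in the crop.

servo_tool:
  moves:
    - {"dp":[0,0,-0.15],"delta_rot":[0,0,0],"fingers":0}
    - {"dp":[0.188,-0.027,0],"delta_rot":[0,0,0],"fingers":0}
    - {"dp":[0.188,-0.027,0],"delta_rot":[0,0,0],"fingers":0}
    - {"dp":[0.188,-0.027,0],"delta_rot":[0,0,0],"fingers":0}
    - {"dp":[0.188,-0.027,0],"delta_rot":[0,0,0],"fingers":0}

```text
clock: 18.45
position: [0.4491, 0.2612, 0.3325]
ee_rot: [-0.0, 0.694, 0.72, 0.0]
contact_force: [1.2, 0.9, 0.0]
width: -0.0002
gripper_force: 0.0
```

servo_tool:
  moves:
    - {"dp":[0.188,-0.027,0],"delta_rot":[0,0,0],"fingers":0}
    - {"dp":[0.188,-0.027,0],"delta_rot":[0,0,0],"fingers":0}
    - {"dp":[0.188,-0.027,0],"delta_rot":[0,0,0],"fingers":0}
    - {"dp":[0,0,0],"delta_rot":[0,0,0],"fingers":0}
    - {"dp":[0,0,0],"delta_rot":[0,0,0],"fingers":0}

```text
clock: 18.95
position: [0.4288, 0.3721, 0.3319]
ee_rot: [-0.0, 0.693, 0.721, -0.001]
contact_force: [0.9, -0.3, 0.0]
width: 0.0002
gripper_force: 0.0
```

```bash
python3 - <<'E'
from h import *
plan([.43,.37,.24],92)
for th in (90,80,70,60,50,40,30,20,10,0):
    a=np.radians(th); r=.10; print(th,"tip y,z rel hinge",(-r*np.cos(a)+.008*np.sin(a)).round(4),(r*np.sin(a)+.008*np.cos(a)).round(4))
E
```

```text
clk 18.95 pos [0.4288 0.3721 0.3319] yaw 92.21 q6 0.554 w 0.0002 F [ 0.9 -0.3  0. ]
 rot units [-0.01  0.01  0.04] | dp after rot [-0.011  0.005  0.459]  dp before rot [-0.01   0.006  0.459]
90 tip y,z rel hinge 0.008 0.1
80 tip y,z rel hinge -0.0095 0.0999
70 tip y,z rel hinge -0.0267 0.0967
60 tip y,z rel hinge -0.0431 0.0906
50 tip y,z rel hinge -0.0582 0.0817
40 tip y,z rel hinge -0.0715 0.0704
30 tip y,z rel hinge -0.0826 0.0569
20 tip y,z rel hinge -0.0912 0.0417
10 tip y,z rel hinge -0.0971 0.0252
0 tip y,z rel hinge -0.1 0.008
```

servo_tool:
  moves:
    - {"dp":[0,0,0.17],"delta_rot":[0,0,0],"fingers":0}
    - {"dp":[0,0,0.17],"delta_rot":[0,0,0],"fingers":0}
    - {"dp":[0,0,0.13],"delta_rot":[0,0,0],"fingers":0}
    - {"dp":[0,0,0],"delta_rot":[0,0,0],"fingers":0}
    - {"dp":[0,0,0],"delta_rot":[0,0,0],"fingers":0}

```text
clock: 19.45
position: [0.4302, 0.37, 0.2389]
ee_rot: [0.0, 0.695, 0.719, -0.0]
contact_force: [-1.0, 0.8, 0.6]
width: 0.0001
gripper_force: 0.0
```

servo_tool:
  moves:
    - {"dp":[-0.1,0,0],"delta_rot":[0,0,0],"fingers":0}
    - {"dp":[-0.08,0,0],"delta_rot":[0,0,0],"fingers":0}
    - {"dp":[-0.06,0,0],"delta_rot":[0,0,0],"fingers":0}
    - {"dp":[-0.06,0,0],"delta_rot":[0,0,0],"fingers":0}
    - {"dp":[0,0,0],"delta_rot":[0,0,0],"fingers":0}

```text
clock: 19.95
position: [0.4325, 0.3094, 0.2394]
ee_rot: [0.0, 0.695, 0.719, 0.001]
contact_force: [-0.2, -0.5, 0.6]
width: 0.0
gripper_force: 0.0
```

```bash
python3 - <<'E'
from h import *
im,d=grab("scene","s7"); cv2.imwrite("pics/s7c.png",cv2.resize(im[60:260,230:510,::-1],None,fx=2,fy=2))
plan([.43,.313,.238],92)
E
```

```text
clk 20.0 pos [0.4323 0.3098 0.2391] yaw 91.93 q6 0.458 w -0.0001 F [ 0.6  0.1 -0.2]
 rot units [ 0.01  0.   -0.01] | dp after rot [ 0.017 -0.011  0.005]  dp before rot [ 0.017 -0.011  0.005]
```

View pics/s7c.png

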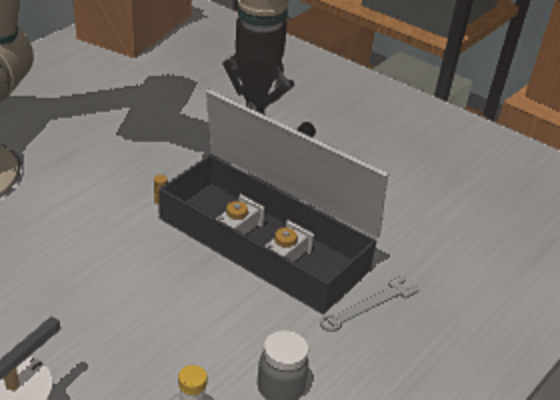

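Both castings lie flat and side by side in the tank, with caps at (237,210) and (286,237). The fingers are behind the lid's outer face, away from the knob. Next I'll push the lid round its arc.

servo_tool:
  moves:
    - {"dp":[-0.07,0,0.015],"delta_rot":[0,0,0],"fingers":0}
    - {"dp":[-0.08,0,0.031],"delta_rot":[0,0,0],"fingers":0}
    - {"dp":[-0.076,0,0.045],"delta_rot":[0,0,0],"fingers":0}
    - {"dp":[-0.067,0,0.057],"delta_rot":[0,0,0],"fingers":0}
    - {"dp":[0,0,0],"delta_rot":[0,0,0],"fingers":0}

```text
clock: 20.5
position: [0.4325, 0.2489, 0.2065]
ee_rot: [-0.001, 0.695, 0.719, -0.003]
contact_force: [-0.6, -1.0, -0.3]
width: -0.0001
gripper_force: 0.0
```

```bash
cat >> h.py <<'E'
def lid():
    im,d=grab("scene"); q=pts("scene",d); a=np.radians(92); ex=np.array([np.cos(a),np.sin(a)]); ey=np.array([-ex[1],ex[0]])
    r=q[...,:2]-np.array([.5226,.2402]); tx=r@ex; ty=r@ey; hx=.0675-tx; hz=q[...,2]-.065
    m=(np.abs(ty+.08)<.06)&(np.hypot(hx,hz)<.16)&(np.hypot(hx,hz)>.03)&(hz>-.01)&(hx>-.03)
    ang=np.degrees(np.arctan2(hz[m],hx[m])); h=np.histogram(ang,np.arange(-10,125,5)); print("lid angle median",np.median(ang).round(1),h[0]); return im
E
python3 - <<'E'
from h import *
im=lid(); plan([.43,.25,.2085],92)
E
```

```text
lid angle median -0.6 [ 31 134  19   0   0   0   0   0   0   0 102   3   0   0   0   0   0   0
   0   0   0   0   0   0   0   0]
clk 20.55 pos [0.433  0.25   0.2073] yaw 91.9 q6 0.352 w -0.0001 F [-0.1  0.9 -0.3]
 rot units [-0.04  0.02 -0.02] | dp after rot [ 0.    -0.015 -0.006]  dp before rot [ 0.    -0.015 -0.006]
```

servo_tool:
  moves:
    - {"dp":[-0.055,0,0.068],"delta_rot":[0,0,0],"fingers":0}
    - {"dp":[-0.043,0,0.076],"delta_rot":[0,0,0],"fingers":0}
    - {"dp":[-0.03,0,0.083],"delta_rot":[0,0,0],"fingers":0}
    - {"dp":[-0.01,0,0.05],"delta_rot":[0,0,0],"fingers":0}
    - {"dp":[0,0,0],"delta_rot":[0,0,0],"fingers":0}

```text
clock: 21.05
position: [0.434, 0.2239, 0.1521]
ee_rot: [-0.001, 0.695, 0.719, -0.002]
contact_force: [-0.6, -0.9, -0.9]
width: 0.0001
gripper_force: 0.0
```

servo_tool:
  moves:
    - {"dp":[0,0,0.02],"delta_rot":[0,0,0],"fingers":0}
    - {"dp":[0,0,0.015],"delta_rot":[0,0,0],"fingers":0}
    - {"dp":[0,0,0.01],"delta_rot":[0,0,0],"fingers":0}
    - {"dp":[0,0,0],"delta_rot":[0,0,0],"fingers":0}

```text
clock: 21.45
position: [0.4352, 0.2246, 0.1461]
ee_rot: [0.0, 0.694, 0.72, 0.0]
contact_force: [-2.5, -1.2, 11.1]
width: -0.0001
gripper_force: 5.4
```

```bash
python3 - <<'E'
from h import *
im=lid(); plan([.43,.22,.146],92)
E
```

```text
lid angle median 5.1 [  0  86 397 388 107  31   2   0   0   0   0   0   0   0   0   0   0   0
   0   0   0   0   0   0   0   0]
clk 21.5 pos [0.4353 0.2246 0.146 ] yaw 92.04 q6 0.299 w 0.0001 F [-2.7 -1.3 10. ]
 rot units [ 0.01 -0.    0.01] | dp after rot [-0.022 -0.027  0.   ]  dp before rot [-0.022 -0.027  0.   ]
```

servo_tool:
  moves:
    - {"dp":[0,0,0.01],"delta_rot":[0,0,0],"fingers":0}
    - {"dp":[0,0,0],"delta_rot":[0,0,0],"fingers":0}
    - {"dp":[0,0,-0.1],"delta_rot":[0,0,0],"fingers":0}
    - {"dp":[0,0,-0.2],"delta_rot":[0,0,0],"fingers":0}
    - {"dp":[0,0,-0.2],"delta_rot":[0,0,0],"fingers":0.5}

```text
clock: 22.0
position: [0.4346, 0.2246, 0.2435]
ee_rot: [-0.0, 0.694, 0.719, -0.0]
contact_force: [0.8, 0.3, -0.8]
width: 0.0135
gripper_force: 0.0
```

servo_tool:
  moves:
    - {"dp":[0,0,-0.2],"delta_rot":[0,0,0],"fingers":0.5}
    - {"dp":[-0.2,0,0],"delta_rot":[0,0,0],"fingers":0.5}
    - {"dp":[-0.2,0,0],"delta_rot":[0,0,0],"fingers":0.5}
    - {"dp":[-0.2,0,0],"delta_rot":[0,0,0],"fingers":0.5}
    - {"dp":[-0.2,0,0],"delta_rot":[0,0,0],"fingers":0.5}

```text
clock: 22.5
position: [0.4405, 0.0636, 0.283]
ee_rot: [0.0, 0.694, 0.72, 0.001]
contact_force: [0.5, 0.3, 0.1]
width: 0.0423
gripper_force: 0.0
```

servo_tool:
  moves:
    - {"dp":[-0.2,0,0],"delta_rot":[0,0,0],"fingers":0.5}
    - {"dp":[-0.2,0,0],"delta_rot":[0,0,0],"fingers":0.5}
    - {"dp":[-0.2,0,0],"delta_rot":[0,0,0],"fingers":0.5}
    - {"dp":[0,0,0],"delta_rot":[0,0,0],"fingers":0.5}

```text
clock: 22.9
position: [0.4455, -0.0593, 0.2829]
ee_rot: [0.002, 0.696, 0.718, -0.0]
contact_force: [-0.4, 1.5, -0.2]
width: 0.0428
gripper_force: 0.0
```

```bash
python3 - <<'E'
from h import *
im=lid(); im,d=grab("top"); P=pts("top",d); z=P[...,2]
a=P[(z>.06)&(z<.09)&(P[...,0]>.36)&(P[...,0]<.69)&(P[...,1]>.18)&(P[...,1]<.32)]
A=np.c_[a[:,:2],np.ones(len(a))]; print("lid top fit",np.linalg.lstsq(A,a[:,2],rcond=None)[0].round(4),np.median(a[:,2]),len(a))
cv2.imwrite("pics/s8c.png",im[130:330,150:510,::-1])
plan([.5180,-.2667,.26],97)
E
```

```text
lid angle median 5.1 [  0  87 392 388 109  28   3   0   0   0   0   0   0   0   0   0   0   0
   0   0   0   0   0   0   0   0]
lid top fit [ 0.0003 -0.0005  0.0741] 0.07410196592664262 5699
clk 23.0 pos [ 0.4449 -0.0557  0.2826] yaw 91.87 q6 -0.314 w 0.0431 F [-0.4  0.3 -0.2]
 rot units [ 0.   -0.01 -0.9 ] | dp after rot [-1.092  0.234  0.113]  dp before rot [-1.066  0.331  0.112]
```

View pics/s8c.png

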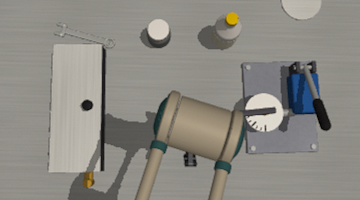

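The lid lies flat: its top is at 0.074 with no slope, and the picture shows it covering the tank at (75,108). Next is the bleed handle.

servo_tool:
  moves:
    - {"dp":[0,0,0],"delta_rot":[0,0,-0.9],"fingers":0.5}
    - {"dp":[-0.182,0.039,0],"delta_rot":[0,0,0],"fingers":0.5}
    - {"dp":[-0.182,0.039,0],"delta_rot":[0,0,0],"fingers":0.5}
    - {"dp":[-0.182,0.039,0],"delta_rot":[0,0,0],"fingers":0.5}
    - {"dp":[-0.182,0.039,0],"delta_rot":[0,0,0],"fingers":0.5}

```text
clock: 23.5
position: [0.4949, -0.1951, 0.2827]
ee_rot: [-0.0, 0.661, 0.751, 0.001]
contact_force: [0.4, 0.3, -0.4]
width: 0.0426
gripper_force: 0.0
```

servo_tool:
  moves:
    - {"dp":[-0.182,0.039,0],"delta_rot":[0,0,0],"fingers":0.5}
    - {"dp":[-0.182,0.039,0],"delta_rot":[0,0,0],"fingers":0.5}
    - {"dp":[0,0,0.15],"delta_rot":[0,0,0],"fingers":0.5}
    - {"dp":[0,0,0],"delta_rot":[0,0,0],"fingers":0.5}
    - {"dp":[0,0,0],"delta_rot":[0,0,0],"fingers":0.5}

```text
clock: 24.0
position: [0.5185, -0.2643, 0.2521]
ee_rot: [-0.001, 0.661, 0.751, 0.0]
contact_force: [-0.6, -0.7, 0.3]
width: 0.0427
gripper_force: 0.0
```

```bash
python3 - <<'E'
from h import *
plan([.5180,-.2667,.169],97)
E
```

```text
clk 24.0 pos [ 0.5185 -0.2643  0.2521] yaw 97.27 q6 -0.718 w 0.0427 F [-0.6 -0.7  0.3]
 rot units [-0.02 -0.02  0.05] | dp after rot [-0.012 -0.004  0.416]  dp before rot [-0.013 -0.003  0.415]
```

servo_tool:
  moves:
    - {"dp":[-0.012,-0.003,0.12],"delta_rot":[0,0,0],"fingers":0.5}
    - {"dp":[0,0,0.12],"delta_rot":[0,0,0],"fingers":0.5}
    - {"dp":[0,0,0.1],"delta_rot":[0,0,0],"fingers":0.5}
    - {"dp":[0,0,0.07],"delta_rot":[0,0,0],"fingers":0.5}
    - {"dp":[0,0,0],"delta_rot":[0,0,0],"fingers":0.5}

```text
clock: 24.5
position: [0.5179, -0.2668, 0.1701]
ee_rot: [-0.001, 0.661, 0.75, -0.0]
contact_force: [0.4, 1.2, 0.0]
width: 0.0428
gripper_force: 0.0
```

servo_tool:
  moves:
    - {"dp":[0,0,0],"delta_rot":[0,0,0],"fingers":0}
    - {"dp":[0,0,0],"delta_rot":[0,0,0],"fingers":0}
    - {"dp":[0,0,0],"delta_rot":[0,0,0],"fingers":0}
    - {"dp":[0,0,0],"delta_rot":[0,0,0],"fingers":0}
    - {"dp":[0,0,0],"delta_rot":[0,0,0],"fingers":0}
  force: 40

```text
clock: 25.0
position: [0.5166, -0.2686, 0.1724]
ee_rot: [-0.001, 0.661, 0.75, -0.001]
contact_force: [-5.7, -0.5, 5.2]
width: 0.0157
gripper_force: 38.9
```

```bash
python3 - <<'E'
from h import *
plan([.5180,-.2667,.169],183)
E
```

```text
clk 25.0 pos [ 0.5166 -0.2686  0.1724] yaw 97.23 q6 -0.722 w 0.0157 F [-5.7 -0.5  5.2]
 rot units [ -0.03  -0.02 -14.97] | dp after rot [-0.007  0.009  0.017]  dp before rot [0.009 0.008 0.017]
```

servo_tool:
  moves:
    - {"dp":[0,0,0],"delta_rot":[0,0,-1],"fingers":0}
    - {"dp":[0,0,0],"delta_rot":[0,0,-1],"fingers":0}
    - {"dp":[0,0,0],"delta_rot":[0,0,-1],"fingers":0}
    - {"dp":[0,0,0],"delta_rot":[0,0,-1],"fingers":0}
    - {"dp":[0,0,0],"delta_rot":[0,0,-1],"fingers":0}

```text
clock: 25.5
position: [0.517, -0.2685, 0.1725]
ee_rot: [-0.001, 0.453, 0.891, -0.001]
contact_force: [-4.4, 0.7, 4.4]
width: 0.0155
gripper_force: 39.8
```

servo_tool:
  moves:
    - {"dp":[0,0,0],"delta_rot":[0,0,-1],"fingers":0}
    - {"dp":[0,0,0],"delta_rot":[0,0,-1],"fingers":0}
    - {"dp":[0,0,0],"delta_rot":[0,0,-1],"fingers":0}
    - {"dp":[0,0,0],"delta_rot":[0,0,-1],"fingers":0}
    - {"dp":[0,0,0],"delta_rot":[0,0,-1],"fingers":0}

```text
clock: 26.0
position: [0.5172, -0.2682, 0.1725]
ee_rot: [-0.001, 0.219, 0.976, -0.0]
contact_force: [-4.3, 2.1, 4.5]
width: 0.0158
gripper_force: 39.8
```

servo_tool:
  moves:
    - {"dp":[0,0,0],"delta_rot":[0,0,-1],"fingers":0}
    - {"dp":[0,0,0],"delta_rot":[0,0,-1],"fingers":0}
    - {"dp":[0,0,0],"delta_rot":[0,0,-0.9],"fingers":0}
    - {"dp":[0,0,0],"delta_rot":[0,0,-0.6],"fingers":0}
    - {"dp":[0,0,0],"delta_rot":[0,0,0],"fingers":0}

```text
clock: 26.5
position: [0.5173, -0.268, 0.1724]
ee_rot: [-0.001, 0.047, 0.999, 0.0]
contact_force: [-4.5, 2.3, 6.1]
width: 0.0158
gripper_force: 38.9
```

```bash
python3 - <<'E'
from h import *
plan([.5180,-.2667,.169],183); print(readout.get_state()["moment"].round(2))
E
```

```text
clk 26.5 pos [ 0.5173 -0.268   0.1724] yaw 174.55 q6 -2.073 w 0.0158 F [-4.5  2.3  6.1]
 rot units [ 0.   -0.01 -1.47] | dp after rot [-0.004  0.006  0.017]  dp before rot [-0.003  0.007  0.017]
[ 0.33  0.81 -0.03]
```

servo_tool:
  moves:
    - {"dp":[0,0,0],"delta_rot":[0,0,-0.5],"fingers":0}
    - {"dp":[0,0,0],"delta_rot":[0,0,-0.5],"fingers":0}
    - {"dp":[0,0,0],"delta_rot":[0,0,-0.4],"fingers":0}
    - {"dp":[0,0,0],"delta_rot":[0,0,0],"fingers":0}

```text
clock: 26.9
position: [0.5173, -0.2679, 0.1724]
ee_rot: [-0.001, -0.022, 1.0, 0.0]
contact_force: [-5.2, 2.5, 5.7]
width: 0.0156
gripper_force: 39.2
```

```bash
python3 - <<'E'
from h import *
plan([.5180,-.2667,.169],183); print(readout.get_state()["moment"].round(2))
E
```

```text
clk 26.9 pos [ 0.5173 -0.2679  0.1724] yaw -177.46 q6 -2.212 w 0.0156 F [-5.2  2.5  5.7]
 rot units [ 0.01 -0.01 -0.08] | dp after rot [-0.004  0.006  0.017]  dp before rot [-0.004  0.006  0.017]
[ 0.35  0.75 -0.03]
```

servo_tool:
  moves:
    - {"dp":[0,0,0],"delta_rot":[0,0,-0.3],"fingers":0}
    - {"dp":[0,0,0],"delta_rot":[0,0,-0.3],"fingers":0}
    - {"dp":[0,0,0],"delta_rot":[0,0,0],"fingers":0}

```text
clock: 27.2
position: [0.5173, -0.2678, 0.1724]
ee_rot: [-0.0, -0.051, 0.999, 0.001]
contact_force: [-4.8, 2.2, 6.2]
width: 0.0155
gripper_force: 52.8
```

```bash
python3 - <<'E'
from h import *
plan([.5180,-.2667,.169],183); print(readout.get_state()["moment"].round(2))
E
```

```text
clk 27.2 pos [ 0.5173 -0.2678  0.1724] yaw -174.19 q6 -2.27 w 0.0155 F [-4.8  2.2  6.2]
 rot units [ 0.01 -0.01  0.49] | dp after rot [-0.004  0.006  0.017]  dp before rot [-0.004  0.005  0.017]
[ 0.3   0.82 -0.86]
```

The moment jumped to 0.86 N m, so the handle is at its stop. Releasing, lifting and checking.

servo_tool:
  moves:
    - {"dp":[0,0,0],"delta_rot":[0,0,0],"fingers":0.5}
    - {"dp":[0,0,0],"delta_rot":[0,0,0],"fingers":0.5}
    - {"dp":[0,0,0],"delta_rot":[0,0,0],"fingers":0.5}
    - {"dp":[0,0,-0.1],"delta_rot":[0,0,0],"fingers":0.5}
    - {"dp":[0,0,-0.2],"delta_rot":[0,0,0],"fingers":0.5}

```text
clock: 27.7
position: [0.517, -0.2679, 0.2281]
ee_rot: [-0.003, -0.052, 0.999, 0.002]
contact_force: [1.0, 0.1, 0.6]
width: 0.0428
gripper_force: 0.0
```

servo_tool:
  moves:
    - {"dp":[0,0,-0.2],"delta_rot":[0,0,0],"fingers":0}
    - {"dp":[0.2,0,0],"delta_rot":[0,0,0],"fingers":0}
    - {"dp":[0.2,0,0],"delta_rot":[0,0,0],"fingers":0}
    - {"dp":[0.2,0,0],"delta_rot":[0,0,0],"fingers":0}
    - {"dp":[0.2,0,0],"delta_rot":[0,0,0],"fingers":0}

```text
clock: 28.2
position: [0.358, -0.2855, 0.2707]
ee_rot: [0.0, -0.053, 0.999, -0.001]
contact_force: [1.3, -0.5, 0.3]
width: -0.0002
gripper_force: 0.0
```

```bash
cat >> h.py <<'E'
def bar():
    for n in("top","scene"):
        im,d=grab(n); p=pts(n,d); z=p[...,2]
        a=p[(np.hypot(p[...,0]-.518,p[...,1]+.2667)<.1)&(p[...,1]>-.32)&(z>.116)&(z<.13)]
        if len(a)>30: print(n,"bar",cv2.minAreaRect((a[:,:2]*1000).astype(np.float32)),len(a),"z",np.median(a[:,2]).round(4))
        if n=="top": T=im
    return T
E
python3 - <<'E'
from h import *
im=bar(); cv2.imwrite("pics/t9c.png",cv2.resize(im[170:310,360:500,::-1],None,fx=4,fy=4,interpolation=cv2.INTER_CUBIC))
a=np.radians(3); Rz=np.array([[np.cos(a),-np.sin(a)],[np.sin(a),np.cos(a)]]); c=np.array([.518,-.2667])-Rz@[-.02,.06]; print("pump c",c)
up=c+Rz@[.1-.165*np.cos(np.radians(34)),-.06]; dn=c+Rz@[.1-.165*np.cos(np.radians(-6)),-.06]; print("grip up",up.round(4),"down",dn.round(4))
plan([*up,.30],183)
E
```

```text
top bar ((482.2153015136719, -268.3540954589844), (107.76161193847656, 16.807239532470703), 2.849684476852417) 281 z 0.1238
scene bar ((484.12310791015625, -270.6643981933594), (110.77333068847656, 17.566650390625), 3.317565441131592) 233 z 0.1231
pump c [ 0.54111275 -0.32557105]
grip up [ 0.5075 -0.3874] down [ 0.4802 -0.3888]
clk 28.3 pos [ 0.3552 -0.2848  0.2706] yaw -174.2 q6 -2.499 w 0.0001 F [ 0.9  0.1 -0.5]
 rot units [ 0.   -0.03  0.49] | dp after rot [-0.734 -0.552 -0.147]  dp before rot [-0.705 -0.587 -0.149]
```

View pics/t9c.png

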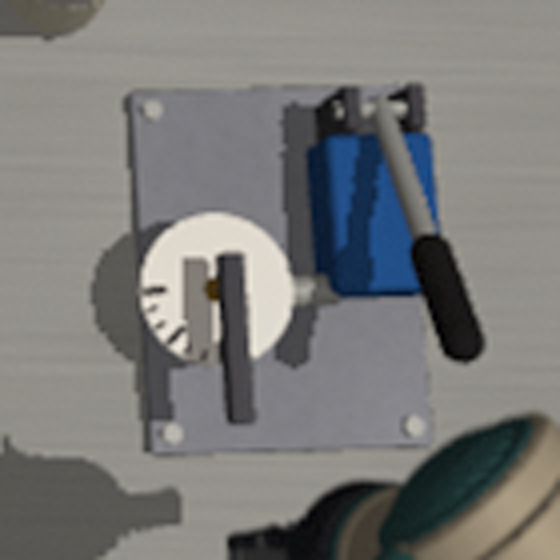

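The bleed bar points along pump −x (bar yaw 183° against plate yaw 3°), so it's fully shut. The lever grip is at about (447,300) in the crop, and I'll go above it next.

servo_tool:
  moves:
    - {"dp":[0,0,-0.15],"delta_rot":[0,0,0.49],"fingers":0}
    - {"dp":[-0.129,-0.109,0],"delta_rot":[0,0,0],"fingers":0}
    - {"dp":[-0.129,-0.109,0],"delta_rot":[0,0,0],"fingers":0}
    - {"dp":[-0.129,-0.109,0],"delta_rot":[0,0,0],"fingers":0}
    - {"dp":[-0.129,-0.109,0],"delta_rot":[0,0,0],"fingers":0}

```text
clock: 28.8
position: [0.4692, -0.3676, 0.3007]
ee_rot: [0.001, -0.028, 1.0, -0.0]
contact_force: [-0.1, 1.0, 0.3]
width: -0.0001
gripper_force: 0.0
```

servo_tool:
  moves:
    - {"dp":[-0.129,-0.109,0],"delta_rot":[0,0,0],"fingers":0}
    - {"dp":[0,0,0],"delta_rot":[0,0,0],"fingers":0}
    - {"dp":[0,0,0],"delta_rot":[0,0,0],"fingers":0}

```text
clock: 29.1
position: [0.4949, -0.3871, 0.2996]
ee_rot: [-0.0, -0.028, 1.0, 0.001]
contact_force: [-1.0, 0.4, 0.1]
width: 0.0002
gripper_force: 0.0
```

```bash
python3 - <<'E'
from h import *
im,d=grab("scene"); cv2.imwrite("pics/s10c.png",cv2.resize(im[180:340,120:320,::-1],None,fx=3,fy=3))
plan([.49,-.387,.30],183)
E
```

```text
clk 29.15 pos [ 0.4942 -0.3866  0.2999] yaw -176.81 q6 -2.401 w 0.0001 F [-0.4  0.6  0.6]
 rot units [ 0.01 -0.01  0.03] | dp after rot [ 0.021 -0.001 -0.   ]  dp before rot [ 0.021 -0.001 -0.   ]
```

View pics/s10c.png

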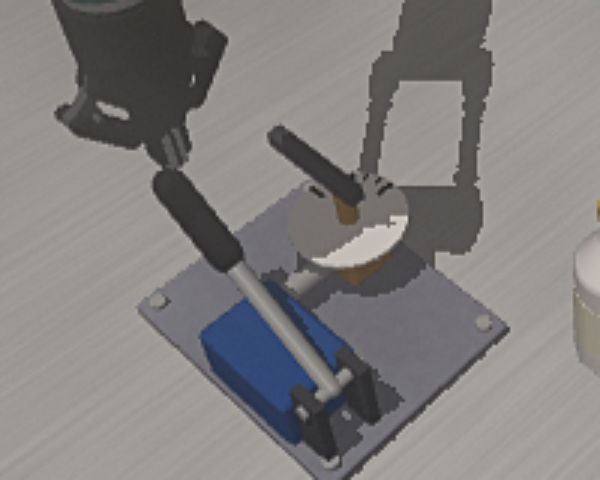

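The closed fingertips at (168,150) stand just above the rubber grip at (200,220), in line with the lever. First stroke now.

servo_tool:
  moves:
    - {"dp":[0.01,0,0.15],"delta_rot":[0,0,0],"fingers":0}
    - {"dp":[0,0,0.15],"delta_rot":[0,0,0],"fingers":0}
    - {"dp":[0,0,0.15],"delta_rot":[0,0,0],"fingers":0}
    - {"dp":[0,0,0.15],"delta_rot":[0,0,0],"fingers":0}
    - {"dp":[0,0,0.1],"delta_rot":[0,0,0],"fingers":0}

```text
clock: 29.65
position: [0.4898, -0.3871, 0.1613]
ee_rot: [-0.002, -0.028, 1.0, -0.001]
contact_force: [-9.1, -0.5, 12.6]
width: -0.0003
gripper_force: 6.1
```

servo_tool:
  moves:
    - {"dp":[0,0,0.05],"delta_rot":[0,0,0],"fingers":0}
    - {"dp":[0,0,0.03],"delta_rot":[0,0,0],"fingers":0}
    - {"dp":[0,0,0],"delta_rot":[0,0,0],"fingers":0}

```text
clock: 29.95
position: [0.4893, -0.3871, 0.1463]
ee_rot: [-0.002, -0.028, 1.0, -0.001]
contact_force: [-6.1, -0.9, 12.5]
width: 0.0003
gripper_force: 6.4
```

```bash
cat >> h.py <<'E'
def lever():
    piv=np.array([.644,-.381]); im,d=grab("scene"); p=pts("scene",d)
    a=np.radians(3); ex=np.array([np.cos(a),np.sin(a)]); ey=np.array([-ex[1],ex[0]]); r=p[...,:2]-piv; l=-(r@ex); w=r@ey; z=p[...,2]-.075
    m=(np.abs(w)<.014)&(l>.04)&(l<.12)&(z>.0)&(z<.12) if 0 else (np.abs(w)<.015)&(np.hypot(l,z)>.09)&(np.hypot(l,z)<.125)&(l>0)&(im.max(-1)>60)&~((im[...,2].astype(int)-im[...,0])>40)
    an=np.degrees(np.arctan2(z[m],l[m])); print("lever deg above level: n",m.sum(),np.percentile(an,[10,50,90]).round(1) if m.sum() else "")
    return im
E
python3 - <<'E'
from h import *
im=lever(); cv2.imwrite("pics/s11c.png",cv2.resize(im[180:340,120:320,::-1],None,fx=3,fy=3))
plan([.49,-.387,.143],183)
E
```

```text
lever deg above level: n 54 [-2.8 -1.6 -0.6]
clk 30.0 pos [ 0.4893 -0.3871  0.1468] yaw -176.79 q6 -2.404 w -0.0002 F [-8.6 -0.1 11.8]
 rot units [-0.02 -0.04  0.04] | dp after rot [-0.004  0.001  0.019]  dp before rot [-0.004  0.001  0.019]
```

View pics/s11c.png

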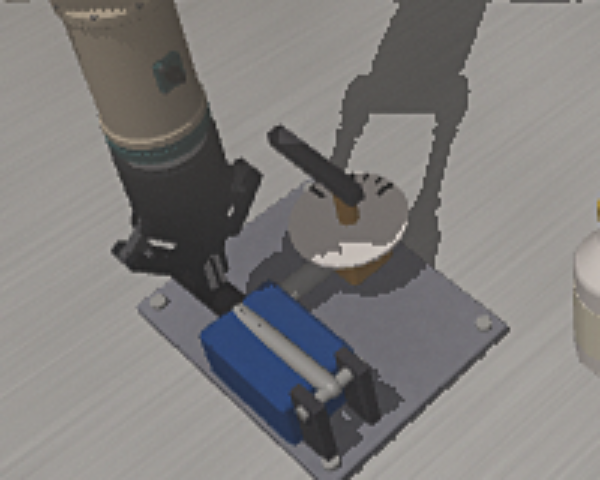

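The lever is almost down, with its bar level over the blue body, and the force of 12 N isn't at the stop yet. Pressing a little more.

servo_tool:
  moves:
    - {"dp":[0,0,0.02],"delta_rot":[0,0,0],"fingers":0}
    - {"dp":[0,0,0.02],"delta_rot":[0,0,0],"fingers":0}
    - {"dp":[0,0,0],"delta_rot":[0,0,0],"fingers":0}

```text
clock: 30.3
position: [0.4892, -0.3872, 0.1449]
ee_rot: [-0.001, -0.028, 1.0, -0.002]
contact_force: [-14.3, 5.0, 39.7]
width: 0.0004
gripper_force: 20.8
```

```bash
python3 - <<'E'
from h import *
lever(); plan([.49,-.387,.143],183)
E
```

```text
lever deg above level: n 47 [-3.2 -1.8 -1. ]
clk 30.35 pos [ 0.4892 -0.3872  0.1449] yaw -176.77 q6 -2.404 w 0.0002 F [-14.5   5.6  38.9]
 rot units [-0.04 -0.02  0.04] | dp after rot [-0.004  0.001  0.01 ]  dp before rot [-0.004  0.001  0.01 ]
```

The force rose to 39 N with no more travel, so the lever is at its lower stop. Lifting all the way back up.

servo_tool:
  moves:
    - {"dp":[0,0,-0.12],"delta_rot":[0,0,0],"fingers":0}
    - {"dp":[0,0,-0.15],"delta_rot":[0,0,0],"fingers":0}
    - {"dp":[0,0,-0.15],"delta_rot":[0,0,0],"fingers":0}
    - {"dp":[0,0,-0.15],"delta_rot":[0,0,0],"fingers":0}
    - {"dp":[0,0,-0.15],"delta_rot":[0,0,0],"fingers":0}

```text
clock: 30.85
position: [0.4919, -0.3863, 0.2833]
ee_rot: [0.001, -0.028, 1.0, -0.001]
contact_force: [1.0, -0.6, -0.3]
width: 0.0
gripper_force: 0.0
```

servo_tool:
  moves:
    - {"dp":[0,0,-0.1],"delta_rot":[0,0,0],"fingers":0}
    - {"dp":[0,0,0],"delta_rot":[0,0,0],"fingers":0}
    - {"dp":[0,0,0],"delta_rot":[0,0,0],"fingers":0}
    - {"dp":[0,0,0],"delta_rot":[0,0,0],"fingers":0}

```text
clock: 31.25
position: [0.4911, -0.3863, 0.2989]
ee_rot: [-0.001, -0.028, 1.0, 0.001]
contact_force: [-0.2, 0.4, -0.1]
width: 0.0003
gripper_force: 0.0
```

```bash
python3 - <<'E'
from h import *
lever(); plan([.494,-.387,.30],183)
E
```

```text
lever deg above level: n 103 [34.6 37.5 38.9]
clk 31.3 pos [ 0.4912 -0.3865  0.2987] yaw -176.84 q6 -2.404 w -0.0001 F [ 0.1 -0.7  0.7]
 rot units [ 0.02 -0.02  0.03] | dp after rot [-0.014 -0.003 -0.006]  dp before rot [-0.014 -0.003 -0.006]
```

The measured travel is 39.3°, about 0.69 rad, so that was a full stroke. Stroke 2:

servo_tool:
  moves:
    - {"dp":[0,0,0.15],"delta_rot":[0,0,0],"fingers":0}
    - {"dp":[0,0,0.15],"delta_rot":[0,0,0],"fingers":0}
    - {"dp":[0,0,0.15],"delta_rot":[0,0,0],"fingers":0}
    - {"dp":[0,0,0.15],"delta_rot":[0,0,0],"fingers":0}
    - {"dp":[0,0,0.1],"delta_rot":[0,0,0],"fingers":0}

```text
clock: 31.8
position: [0.4896, -0.3874, 0.159]
ee_rot: [-0.003, -0.028, 1.0, -0.0]
contact_force: [-9.1, -1.4, 12.7]
width: -0.0
gripper_force: 6.2
```

servo_tool:
  moves:
    - {"dp":[0,0,0.06],"delta_rot":[0,0,0],"fingers":0}
    - {"dp":[0,0,0.03],"delta_rot":[0,0,0],"fingers":0}
    - {"dp":[0,0,0.02],"delta_rot":[0,0,0],"fingers":0}
    - {"dp":[0,0,0],"delta_rot":[0,0,0],"fingers":0}
    - {"dp":[0,0,0],"delta_rot":[0,0,0],"fingers":0}

```text
clock: 32.3
position: [0.4892, -0.3875, 0.1449]
ee_rot: [-0.002, -0.028, 1.0, -0.001]
contact_force: [-14.4, 4.9, 40.8]
width: 0.0003
gripper_force: 21.4
```

```bash
python3 - <<'E'
from h import *
lever(); plan([.494,-.387,.30],183)
E
```

```text
lever deg above level: n 47 [-3.3 -2.1 -0.7]
clk 32.35 pos [ 0.4892 -0.3875  0.1449] yaw -176.76 q6 -2.404 w 0.0002 F [-15.1   5.3  41.3]
 rot units [-0.02 -0.04  0.04] | dp after rot [-0.024  0.001 -0.776]  dp before rot [-0.021 -0.001 -0.776]
```

servo_tool:
  moves:
    - {"dp":[0,0,-0.12],"delta_rot":[0,0,0],"fingers":0}
    - {"dp":[0,0,-0.15],"delta_rot":[0,0,0],"fingers":0}
    - {"dp":[0,0,-0.15],"delta_rot":[0,0,0],"fingers":0}
    - {"dp":[0,0,-0.15],"delta_rot":[0,0,0],"fingers":0}
    - {"dp":[0,0,-0.15],"delta_rot":[0,0,0],"fingers":0}

```text
clock: 32.85
position: [0.4923, -0.3869, 0.2829]
ee_rot: [0.0, -0.028, 1.0, 0.0]
contact_force: [0.3, -0.7, 0.1]
width: 0.0006
gripper_force: 0.0
```

servo_tool:
  moves:
    - {"dp":[0,0,-0.09],"delta_rot":[0,0,0],"fingers":0}
    - {"dp":[0,0,0],"delta_rot":[0,0,0],"fingers":0}
    - {"dp":[0,0,0],"delta_rot":[0,0,0],"fingers":0}
    - {"dp":[0,0,0],"delta_rot":[0,0,0],"fingers":0}

```text
clock: 33.25
position: [0.4913, -0.3866, 0.298]
ee_rot: [-0.002, -0.028, 1.0, 0.002]
contact_force: [-0.3, -0.2, 0.4]
width: 0.0002
gripper_force: 0.0
```

```bash
python3 - <<'E'
from h import *
lever(); plan([.494,-.387,.30],183)
E
```

```text
lever deg above level: n 107 [34.3 37.4 38.9]
clk 33.3 pos [ 0.4913 -0.3867  0.2982] yaw -176.84 q6 -2.404 w -0.0002 F [ 0.7 -0.5 -0.4]
 rot units [ 0.03 -0.03  0.03] | dp after rot [-0.013 -0.002 -0.009]  dp before rot [-0.013 -0.002 -0.009]
```

Stroke 2 went right down and all the way back up. Stroke 3, pressed slightly less hard:

servo_tool:
  moves:
    - {"dp":[0,0,0.15],"delta_rot":[0,0,0],"fingers":0}
    - {"dp":[0,0,0.15],"delta_rot":[0,0,0],"fingers":0}
    - {"dp":[0,0,0.15],"delta_rot":[0,0,0],"fingers":0}
    - {"dp":[0,0,0.15],"delta_rot":[0,0,0],"fingers":0}
    - {"dp":[0,0,0.1],"delta_rot":[0,0,0],"fingers":0}

```text
clock: 33.8
position: [0.4897, -0.3875, 0.159]
ee_rot: [-0.003, -0.028, 1.0, -0.0]
contact_force: [-8.6, -1.0, 12.0]
width: -0.0
gripper_force: 6.2
```

servo_tool:
  moves:
    - {"dp":[0,0,0.06],"delta_rot":[0,0,0],"fingers":0}
    - {"dp":[0,0,0.03],"delta_rot":[0,0,0],"fingers":0}
    - {"dp":[0,0,0.01],"delta_rot":[0,0,0],"fingers":0}
    - {"dp":[0,0,0],"delta_rot":[0,0,0],"fingers":0}
    - {"dp":[0,0,0],"delta_rot":[0,0,0],"fingers":0}

```text
clock: 34.3
position: [0.4893, -0.3875, 0.1451]
ee_rot: [-0.002, -0.028, 1.0, -0.001]
contact_force: [-11.6, 3.3, 31.9]
width: 0.0001
gripper_force: 16.5
```

```bash
python3 - <<'E'
from h import *
lever(); plan([.494,-.387,.30],183)
E
```

```text
lever deg above level: n 47 [-3.1 -2.1 -0.7]
clk 34.35 pos [ 0.4893 -0.3875  0.1451] yaw -176.77 q6 -2.404 w 0.0001 F [-12.9   3.8  31.6]
 rot units [-0.02 -0.04  0.04] | dp after rot [-0.024  0.001 -0.775]  dp before rot [-0.02  -0.    -0.775]
```

servo_tool:
  moves:
    - {"dp":[0,0,-0.12],"delta_rot":[0,0,0],"fingers":0}
    - {"dp":[0,0,-0.15],"delta_rot":[0,0,0],"fingers":0}
    - {"dp":[0,0,-0.15],"delta_rot":[0,0,0],"fingers":0}
    - {"dp":[0,0,-0.15],"delta_rot":[0,0,0],"fingers":0}
    - {"dp":[0,0,-0.15],"delta_rot":[0,0,0],"fingers":0}

```text
clock: 34.85
position: [0.4922, -0.3869, 0.2849]
ee_rot: [0.0, -0.028, 1.0, 0.0]
contact_force: [0.8, -0.0, -0.6]
width: -0.0002
gripper_force: 0.0
```

servo_tool:
  moves:
    - {"dp":[0,0,-0.09],"delta_rot":[0,0,0],"fingers":0}
    - {"dp":[0,0,0],"delta_rot":[0,0,0],"fingers":0}
    - {"dp":[0,0,0],"delta_rot":[0,0,0],"fingers":0}
    - {"dp":[0,0,0],"delta_rot":[0,0,0],"fingers":0}

```text
clock: 35.25
position: [0.4913, -0.3866, 0.3001]
ee_rot: [-0.001, -0.028, 1.0, 0.002]
contact_force: [-0.4, 0.9, -0.4]
width: -0.0001
gripper_force: 0.0
```

```bash
python3 - <<'E'
from h import *
lever(); bar(); plan([.5175,-.2667,.28],183)
E
```

```text
lever deg above level: n 105 [34.4 37.4 38.9]
top bar ((482.2588195800781, -268.4644470214844), (107.85183715820312, 17.173450469970703), 2.8055708408355713) 285 z 0.1236
scene bar ((483.758056640625, -270.9411315917969), (109.09857177734375, 17.000699996948242), 2.7409322261810303) 232 z 0.123
clk 35.4 pos [ 0.4916 -0.3869  0.3008] yaw -176.84 q6 -2.404 w 0.0 F [-0.1 -0.3 -0.2]
 rot units [ 0.02 -0.02  0.03] | dp after rot [-0.161  0.593  0.104]  dp before rot [-0.163  0.593  0.105]
```

Three full strokes are done, with the valve still shut. Back to the bleed handle.

servo_tool:
  moves:
    - {"dp":[-0.04,0.148,0],"delta_rot":[0,0,0],"fingers":0.5}
    - {"dp":[-0.04,0.148,0],"delta_rot":[0,0,0],"fingers":0.5}
    - {"dp":[-0.04,0.148,0],"delta_rot":[0,0,0],"fingers":0.5}
    - {"dp":[-0.041,0.149,0],"delta_rot":[0,0,0],"fingers":0.5}
    - {"dp":[0,0,0],"delta_rot":[0,0,0],"fingers":0.5}

```text
clock: 35.9
position: [0.5177, -0.2633, 0.302]
ee_rot: [-0.0, -0.029, 1.0, 0.001]
contact_force: [0.4, 0.0, -0.6]
width: 0.0428
gripper_force: 0.0
```

servo_tool:
  moves:
    - {"dp":[0,0,0.15],"delta_rot":[0,0,0],"fingers":0.5}
    - {"dp":[0,0,0.15],"delta_rot":[0,0,0],"fingers":0.5}
    - {"dp":[0,0,0],"delta_rot":[0,0,0],"fingers":0.5}
    - {"dp":[0,0,0],"delta_rot":[0,0,0],"fingers":0.5}

```text
clock: 36.3
position: [0.5174, -0.2675, 0.2422]
ee_rot: [-0.001, -0.027, 1.0, 0.0]
contact_force: [-0.3, -0.0, 1.3]
width: 0.0429
gripper_force: 0.0
```

```bash
python3 - <<'E'
from h import *
plan([.5173,-.2667,.171],183)
E
```

```text
clk 36.3 pos [ 0.5174 -0.2675  0.2422] yaw -176.86 q6 -2.222 w 0.0429 F [-0.3 -0.   1.3]
 rot units [ 0.01 -0.01  0.02] | dp after rot [0.    0.004 0.356]  dp before rot [-0.     0.004  0.356]
```

servo_tool:
  moves:
    - {"dp":[0,0.004,0.12],"delta_rot":[0,0,0],"fingers":0.5}
    - {"dp":[0,0,0.12],"delta_rot":[0,0,0],"fingers":0.5}
    - {"dp":[0,0,0.1],"delta_rot":[0,0,0],"fingers":0.5}
    - {"dp":[0,0,0.016],"delta_rot":[0,0,0],"fingers":0.5}
    - {"dp":[0,0,0],"delta_rot":[0,0,0],"fingers":0.5}

```text
clock: 36.8
position: [0.5181, -0.2669, 0.1723]
ee_rot: [0.001, -0.027, 1.0, -0.0]
contact_force: [0.6, -0.6, -0.2]
width: 0.0425
gripper_force: 0.0
```

servo_tool:
  moves:
    - {"dp":[0,0,0],"delta_rot":[0,0,0],"fingers":0}
    - {"dp":[0,0,0],"delta_rot":[0,0,0],"fingers":0}
    - {"dp":[0,0,0],"delta_rot":[0,0,0],"fingers":0}
    - {"dp":[0,0,0],"delta_rot":[0,0,0],"fingers":0}
    - {"dp":[0,0,0],"delta_rot":[0,0,0],"fingers":0}
  force: 40

```text
clock: 37.3
position: [0.5184, -0.2674, 0.1732]
ee_rot: [0.002, -0.028, 1.0, -0.002]
contact_force: [-0.4, -2.1, 6.2]
width: 0.0157
gripper_force: 39.2
```

servo_tool:
  moves:
    - {"dp":[0,0,0],"delta_rot":[0,0,0.9],"fingers":0}
    - {"dp":[0,0,0],"delta_rot":[0,0,0.9],"fingers":0}
    - {"dp":[0,0,0],"delta_rot":[0,0,0.9],"fingers":0}
    - {"dp":[0,0,0],"delta_rot":[0,0,0.9],"fingers":0}
    - {"dp":[0,0,0],"delta_rot":[0,0,0.9],"fingers":0}

```text
clock: 37.8
position: [0.5183, -0.2683, 0.1732]
ee_rot: [0.002, 0.197, 0.98, -0.002]
contact_force: [-1.3, -4.7, 5.2]
width: 0.0152
gripper_force: 39.6
```

servo_tool:
  moves:
    - {"dp":[0,0,0],"delta_rot":[0,0,0.9],"fingers":0}
    - {"dp":[0,0,0],"delta_rot":[0,0,0.9],"fingers":0}
    - {"dp":[0,0,0],"delta_rot":[0,0,0.9],"fingers":0}
    - {"dp":[0,0,0],"delta_rot":[0,0,0.65],"fingers":0}
    - {"dp":[0,0,0],"delta_rot":[0,0,0],"fingers":0}

```text
clock: 38.3
position: [0.5179, -0.2689, 0.1732]
ee_rot: [0.002, 0.357, 0.934, -0.003]
contact_force: [-2.3, -6.9, 5.9]
width: 0.0152
gripper_force: 39.4
```

```bash
python3 - <<'E'
from h import *
plan([.5173,-.2667,.171],138); bar()
E
```

```text
clk 38.3 pos [ 0.5179 -0.2689  0.1732] yaw 138.2 q6 -1.435 w 0.0152 F [-2.3 -6.9  5.9]
 rot units [-0.03  0.06  0.03] | dp after rot [0.009 0.006 0.011]  dp before rot [0.01  0.006 0.011]
top bar ((486.5939636230469, -231.96652221679688), (16.684099197387695, 87.6926040649414), 57.22713851928711) 133 z 0.1238
scene bar ((512.9722900390625, -270.1169128417969), (39.48944091796875, 51.097618103027344), 87.8416748046875) 134 z 0.1236
```

servo_tool:
  moves:
    - {"dp":[0,0,0],"delta_rot":[0,0,0],"fingers":0.5}
    - {"dp":[0,0,0],"delta_rot":[0,0,0],"fingers":0.5}
    - {"dp":[0,0,0],"delta_rot":[0,0,0],"fingers":0.5}
    - {"dp":[0,0,-0.1],"delta_rot":[0,0,0],"fingers":0.5}
    - {"dp":[0,0,-0.2],"delta_rot":[0,0,0],"fingers":0.5}

```text
clock: 38.9
position: [0.5158, -0.2646, 0.2284]
ee_rot: [-0.004, 0.357, 0.934, 0.001]
contact_force: [0.9, 0.4, -0.2]
width: 0.0426
gripper_force: 0.0
```

servo_tool:
  moves:
    - {"dp":[0,0,-0.2],"delta_rot":[0,0,0],"fingers":0.5}
    - {"dp":[0,0,-0.2],"delta_rot":[0,0,0],"fingers":0.5}
    - {"dp":[0.13,0.13,0],"delta_rot":[0,0,0],"fingers":0.5}
    - {"dp":[0.13,0.13,0],"delta_rot":[0,0,0],"fingers":0.5}
    - {"dp":[0.13,0.13,0],"delta_rot":[0,0,0],"fingers":0.5}

```text
clock: 39.4
position: [0.511, -0.1546, 0.3113]
ee_rot: [-0.0, 0.357, 0.934, 0.0]
contact_force: [0.4, 0.4, -0.1]
width: 0.0426
gripper_force: 0.0
```

servo_tool:
  moves:
    - {"dp":[0.13,0.13,0],"delta_rot":[0,0,0],"fingers":0.5}
    - {"dp":[0.13,0.13,0],"delta_rot":[0,0,0],"fingers":0.5}
    - {"dp":[0.13,0.13,0],"delta_rot":[0,0,0],"fingers":0.5}
    - {"dp":[0,0,0],"delta_rot":[0,0,0],"fingers":0.5}

```text
clock: 39.8
position: [0.5041, -0.0416, 0.3111]
ee_rot: [-0.001, 0.355, 0.935, 0.001]
contact_force: [0.7, -1.1, 1.0]
width: 0.0427
gripper_force: 0.0
```

```bash
python3 - <<'E'
from h import *
plan([.5173,-.2667,.171],138); T=bar(); lever(); lid()
s=grab("scene")[0]; c=cv2.resize(T[170:310,360:500],(400,400),interpolation=cv2.INTER_CUBIC); 
cv2.imwrite("pics/f12.png",np.hstack([c,s[:,120:520]])[:,:,::-1])
E
```

```text
clk 39.8 pos [ 0.5041 -0.0416  0.3111] yaw 138.46 q6 -1.068 w 0.0427 F [ 0.7 -1.1  1. ]
 rot units [ 0.02 -0.03  0.08] | dp after rot [-0.802 -0.792  0.701]  dp before rot [-0.798 -0.8    0.697]
top bar ((491.9619140625, -243.59957885742188), (16.624685287475586, 110.16616821289062), 48.30135726928711) 275 z 0.1236
scene bar ((493.148193359375, -246.49600219726562), (16.732845306396484, 109.36585998535156), 48.30604934692383) 212 z 0.1231
lever deg above level: n 108 [34.4 37.4 38.8]
lid angle median 5.1 [  0  85 403 379 106  34   5   0   0   0   0   0   0   0   0   0   0   0
   0   0   0   0   0   0   0   0]
```

View pics/f12.png

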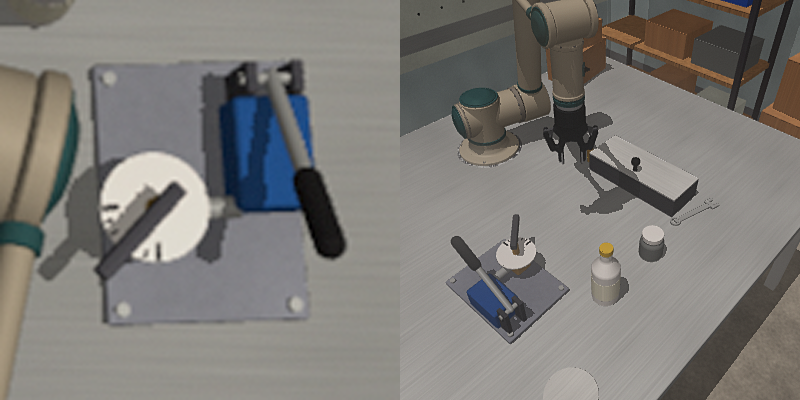

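The bar sits at 138.3° against 182.8° when shut, so the valve is about 44.5° open. The lever is up, the lid is flat on the tank, the bystanders haven't moved, and the gripper is clear. Handing in.

```bash
python3 -c "
from rig import manip; print(manip.sign_off())"
```

```text
the job is handed in; nothing more can be done
None
```

Job handed in: both carburettors found on the bench lie flat, side by side, in the tank with the lid shut; the bleed valve was turned fully shut, the pump given three full strokes, and the valve then left at about 44.5°.

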